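Sort the clay cutters into the tray and bar it

TASK

Sort the four clay cutters into the two-bay tray: both round ones into the bay with the round clay sample behind it, both square ones into the bay with the square sample, standing flat and fully inside. Slide them along the table, do not lift them. Then, with all four in, swing the retaining bar over from the back and press it fully down across the front of the bays, leaving everything else on the table where it is.

Things in the scene. Friction and masses are not known exactly. Their poses are not given: they have to be found in the camera images.
- round_a: Round clay cutter: a steel ring open at top and bottom, outside diameter 70, inside 62, wall 4, height 25. Stands on the table, about 0.08 kg, slides freely. Origin: centre of its underside.
- round_b: Round clay cutter: a steel ring open at top and bottom, outside diameter 70, inside 62, wall 4, height 25. Stands on the table, about 0.08 kg, slides freely. Origin: centre of its underside.
- square_a: Square clay cutter: a steel frame open at top and bottom, outside 62 x 62, inside 54 x 54, wall 4, height 25; x and y axes along its sides. Stands on the table, about 0.08 kg, slides freely. Origin: centre of its underside.
- square_b: Square clay cutter: a steel frame open at top and bottom, outside 62 x 62, inside 54 x 54, wall 4, height 25; x and y axes along its sides. Stands on the table, about 0.08 kg, slides freely. Origin: centre of its underside.
- tray: Fixed plywood tray; its origin is on the table, mid-divider. Two floorless bays (the table is their floor, no step), open to tray -x (robot side), each 176 wide centred at y = +-92: room for two cutters side by side. Walls 25 high, 8 thick; mouth at x = -45, back wall's inner face at x = +45. Ledge behind it, 10 high, x = 53 to 128. Ears with the bar's pivots at x = 0, y = +-191, 40 high.
- sample_round: Fired clay sample fixed on the tray's ledge: disc 48 diameter, 6 thick. It marks the bay directly in front of it (tray y = +92 or -92, tray x = 100) as the bay of the round cutters. Origin: centre of its underside; its axes are parallel to the tray's, so the bay's centre lies 100 from it along its -x axis.
- sample_square: Fired clay sample fixed on the tray's ledge: tile 46 x 46, 6 thick. It marks the bay directly in front of it (tray y = +92 or -92, tray x = 100) as the bay of the square cutters. Origin: centre of its underside; its axes are parallel to the tray's, so the bay's centre lies 100 from it along its -x axis.
- bar (a joint): Retaining bar, rad: U of 8 mm rod hinged at the tray's ends on an axis along tray y at x = 0, height 30; crossbar 400 long at radius 60. 0: lying back, crossbar at tray x = +57, height 49. 1.25: upright, height 90. 3.0: stop, down across the mouths at x = -59, height 19. Friction holds it where left; 1 to 2 N at the crossbar moves it. A cutter sticking out blocks it.
- bar_mid (a point): Middle of the retaining bar's crossbar, on the rod's centre line (rod diameter 8).
- glaze_jar: Bystander, leave alone: closed grey jar, 56 diameter, 75 high, white lid. Origin: centre of its underside.
- stain_pot: Bystander, leave alone: small white pot with black lid, 48 diameter, 55 high. Origin: centre of its underside.
- wood_rib: Bystander, leave alone: flat wooden potter's rib, 50 x 90, 7 thick. Origin: centre of its underside.
- glaze_brush: Bystander, leave alone: brush lying on the table. Origin: under its middle; it lies along its x axis, about 200 long.
- kiln_post: Bystander, leave alone: upright plain cylinder, 38 diameter, 60 high. Origin: centre of its underside.
- test_bowl: Bystander, leave alone: small bowl, 90 rim diameter, 40 high. Origin: centre of its underside.
- sanding_block: Bystander, leave alone: grey block, 50 x 80 x 30. Origin: centre of its underside.
Mind the look-alikes: they are no part of the job. What is shaped like the round_a but orange or purple is not meant.

How it is judged (in metres and radians):
On the way, in this order (a step that is already met when the one before it is completed fails the run):
1. all four cutters stand flat on the table in the bays of their kind (x of round_a in the frame of sample_round between -0.125 and -0.075 m and y of round_a in the frame of sample_round between -0.07 and 0.07 m and height (world z) of each of round_a, round_b, square_a, square_b below 0.008 m and angle between each of round_a, round_b, square_a, square_b's own z axis and vertical below 0.12 rad and x of round_b in the frame of sample_round between -0.125 and -0.075 m and y of round_b in the frame of sample_round between -0.07 and 0.07 m and x of square_a in the frame of sample_square between -0.125 and -0.075 m and y of square_a in the frame of sample_square between -0.07 and 0.07 m and x of square_b in the frame of sample_square between -0.125 and -0.075 m and y of square_b in the frame of sample_square between -0.07 and 0.07 m), for 0.2 s.
2. the retaining bar is fully down in front (value of joint bar above 2.88 rad), for 0.2 s.
At the end, for the whole second after the job is handed in: Both cutters of each kind stand flat on the table (8 mm, 0.12 rad) at rest in the bay in front of their sample, centres within 25 mm of the bay middle front to back and 70 mm sideways, and the bar is down across the mouths, beyond 2.88 rad (all of step 1 and linear speed of each of round_a, round_b, square_a, square_b below 0.02 m/s and value of joint bar above 2.88 rad); the robot touches nothing.
It fails at once if a cutter is lifted more than 20 mm off the table (height (world z) of any of round_a, round_b, square_a, square_b above 0.02 m).
It fails at once if the bar is brought over (beyond 2.0 rad) before all four cutters are in (value of joint bar above 2 rad and not (x of round_a in the frame of sample_round between -0.125 and -0.075 m and y of round_a in the frame of sample_round between -0.07 and 0.07 m and x of round_b in the frame of sample_round between -0.125 and -0.075 m and y of round_b in the frame of sample_round between -0.07 and 0.07 m and x of square_a in the frame of sample_square between -0.125 and -0.075 m and y of square_a in the frame of sample_square between -0.07 and 0.07 m and x of square_b in the frame of sample_square between -0.125 and -0.075 m and y of square_b in the frame of sample_square between -0.07 and 0.07 m)).
It fails at once if a bystander is moved more than 25 mm (distance of any of glaze_jar, stain_pot, wood_rib, glaze_brush, kiln_post, test_bowl, sanding_block from where it was at the start of the episode above 0.025 m).
It also fails if it takes over 72 s, if anything falls off the work surface, if the arm or the gripper's body presses on something with over 40 N, if the wrist force passes 120 N, or if a joint passes its speed limit or range.

ROBOT

A 6-joint arm with a two-finger parallel gripper is mounted at the origin on the work surface. World frame = base frame: x ahead of the robot, y to its left, z up, the work surface at z = 0. Lengths are in mm, angles in degrees, forces in N, time in s.
With the tool pointing down it reaches from about 350 to 975 mm from the base axis. Payload 4.9 kg.
Tool frame: the origin (TCP) lies at the very end of the fingers, on their centre line; the grasp point (between the pads) lies 19 mm behind it; y points along the fingers, z is the direction in which the jaws open and shut, and the axes are right-handed (so a half turn about y gives the same grasp; the last joint's range is limited). The gripper opens to 85 mm and grips with 20 to 120 N. Pads are 22 mm wide; open, the fingers measure 114 mm over their backs; the gripper's body (76 mm by 85 mm) begins 54 mm behind the grasp point. The pads swing forward as they close: fully open they stand 13 mm farther back than shut.
Start: joints at [-71.448, 3.019, 92.412, -0, 84.569, -6.818], TCP at [267.787, -564.705, 202.004] pointing down, gripper open.
Joint ranges: [-172.51, 172.51], [-57.92, 126.97], [3.15, 148.05], [-58.71, 238.71], [5.1, 150.11], [-179.66, 179.66]. Speed limits (degrees/s): [147.25, 147.25, 180, 180, 180, 180].

INTERFACE

Orientations are given as [roll, pitch, yaw] about the fixed x, y, z axes, in that order (R = Rz(yaw) Ry(pitch) Rx(roll)).
In Python, from rig import telemetry, eyes, robot gives the robot as it stands.
- The arm moves only by the tool servo_tool, never from a script. Its argument "steps" is a list of rows, each a list of 7 numbers: the shift along the world's x, y, z in mm, then the turn, a rotation vector about the world's x, y, z in degrees, then the finger opening in mm, from 0 to 85.4. In form: [[x, y, z, rx, ry, rz, hand], ...]. A call has 1 to 10 rows; each row is the pose to reach, as a shift and turn from the pose measured when the call began; what a row does not reach only later rows make up. A row lasts 1/12 s, in which the tool goes at most 41.7 mm and 7.16 degrees, less where a joint would pass 70% of its speed; a pose out of reach is approached as far as the arm can. A call with a gripper value outside its range is refused whole. The fingers move at their own pace and stop on an object; the grip force is fixed at half the most. Time passes only in rows, so rows that repeat a pose let the fingers close. It gives the time, the measured TCP pose, the force and the opening at its end, in the units of the state.
- telemetry.sense(): the state, without advancing time (a new reading comes with each control period).
- eyes.get_image(name): name is "scene" or "top" or "wrist"; returns the picture (400x640x3 uint8, red, green, blue); there is no depth.
- eyes.camera_params(name): a dict with "mtx" (3x3 intrinsics, pixels), "R" (3x3) and "t" (3): a world point X has camera coordinates R X + t. Camera axes: x right, y down, z forward; pixel columns grow to the right and rows downward; lengths in mm; the calibration is good to about 2 mm. A picture is of the moment at which its call begins: read the wrist's pose just before it. camera_params takes no time and is no camera call; for the wrist camera it gives the pose at the moment of the call.
- robot.sign_off(): hands the job in, once; it reports no verdict.
Trained networks look in the newest picture that a camera, given by its name, has taken for a name from the list of things; names that differ only in an ending like _2 or _b are one class to them, and where a whole thing is asked for, a point or a joint stands for the part that bears it (a point fixed in the world has none). Each returns a list of dicts, best first, with "score" (0 to 1); they miss things now and then, are a little off and sometimes report something else, mostly with a low value. They report only what shows in the picture. A call takes as long as a camera call. They do not tell look-alikes from the thing itself.
- eyes.regions_of(camera, name): "mask" (400x640 bool, what is visible of it).
- eyes.tip_of(camera, name): "centre" ([x, y, z] in mm, in world coordinates, good to about 4 mm: a listed point, or the origin of a listed thing).
The state is a dict: "t": time; "joint_pos": joint angles; "dq": joint speeds; "tau": joint torques, N m; "eef_pos": TCP position; "tool_rot": TCP orientation; "contact_force": force on the tool from outside, world axes, zero at the start; "torque": the same for the moment, N m; "opening": opening from 0.0 (shut) to 1.0 (fully open).
Only numpy, scipy, OpenCV 4.12 (cv2) and the standard library are available. Lean on these libraries where they do the work, as an engineer would, in place of code of your own. Each camera call takes 0.05 s, during which the arm holds its last target.

## Working session

There is one attempt and no reset: what is moved stays moved. The work goes in short steps, Python scripts to look and compute and a tool call to move; the robot and the scene stay as the last step left them, time stands still between calls to the robot, and variables do not carry over. Pictures are saved under pics/ and viewed, and the job is handed in when it is done.

Besides the shell and the picture viewer there is one more tool, called after "Call:" by a JSON object that holds its "api" and its "payload", one argument or row to a line. servo_tool: Moves the arm, as the interface text tells. Its arguments: {"type":"object","properties":{"steps":{"type":"array","items":{"type":"array","items":{"type":"number"}}}},"required":["steps"]}

```bash
ls; mkdir -p pics
python3 - <<'E'
from rig import telemetry, eyes, robot
import cv2
print(telemetry.sense())
for n in ("scene","top"):
    im=eyes.get_image(n); cv2.imwrite(f"pics/{n}0.png",im[:,:,::-1])
    p=eyes.camera_params(n); print(n,p)
E
```

```text
pics
{'t': 0.0, 'joint_pos': array([-7.14460064e+01,  3.05654112e+00,  9.24915742e+01, -1.81049558e-03,
        8.45674938e+01, -6.81705239e+00]), 'dq': array([ 0.06780874,  0.10362814, -0.0535837 , -0.06106501, -0.0024835 ,
        0.02713009]), 'tau': array([ 1.48972405e-03, -3.93683767e+01, -3.70174348e+01,  2.52454782e-05,
        7.11833563e-03, -1.17368984e-05]), 'eef_pos': array([ 267.58637776, -564.07638245,  200.77623088]), 'tool_rot': array([-9.01150057e+01,  1.19334607e-02, -1.54628793e+02]), 'contact_force': array([-0.82985978, -0.4664806 ,  0.85486266]), 'torque': array([0.04204554, 0.01114083, 0.01174371]), 'opening': 1.0004556600917638}
scene {'mtx': array([[376.07268818,   0.        , 316.53802932],
       [  0.        , 376.07268818, 200.96662539],
       [  0.        ,   0.        ,   1.        ]]), 'R': array([[-0.86475314,  0.5021919 ,  0.00230308],
       [ 0.39494912,  0.68290393, -0.61453837],
       [-0.31018898, -0.53051439, -0.78888357]]), 't': array([ 464.081574  , -170.37877273, 1196.36408213])}
top {'mtx': array([[365.12511114,   0.        , 316.97342039],
       [  0.        , 365.12511114, 196.72862604],
       [  0.        ,   0.        ,   1.        ]]), 'R': array([[-1.35993724e-03, -9.99992749e-01,  3.55716452e-03],
       [-9.92391264e-01,  9.11635265e-04, -1.23120868e-01],
       [ 1.23116732e-01, -3.69753564e-03, -9.92385307e-01]]), 't': array([5.97972005e-01, 5.48353518e+02, 9.71549871e+02])}
```

View pics/scene0.png

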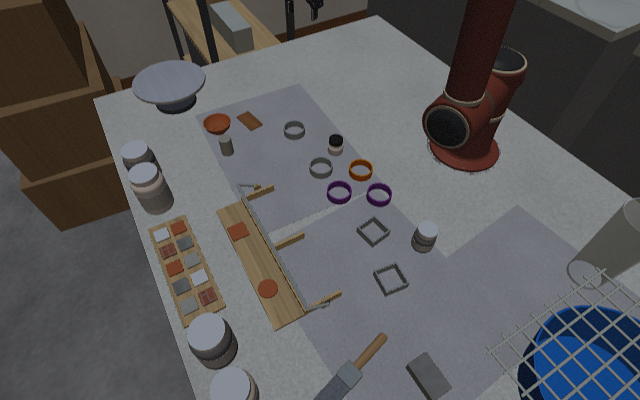

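View pics/top0.png

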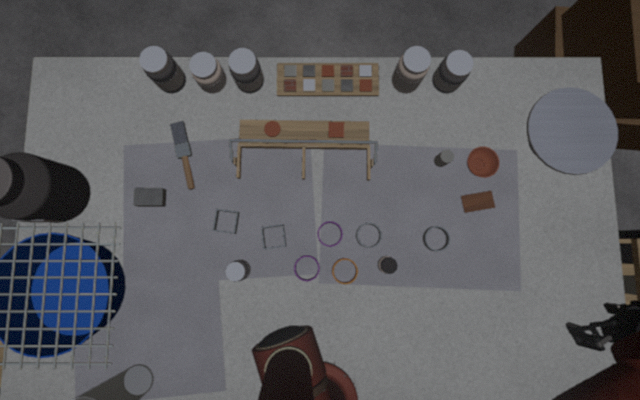

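Run:
```python
from rig import telemetry, eyes, robot
import numpy as np
np.set_printoptions(precision=1,suppress=True)
for n in ("round_a","square_a","sample_round","sample_square","tray","bar_mid","glaze_jar","stain_pot","wood_rib","glaze_brush","kiln_post","test_bowl","sanding_block"):
    for d in eyes.tip_of("top",n): print(n,round(d["score"],2),np.array(d["centre"]))
print(telemetry.sense()["t"])
```

```text
round_a 0.73 [356.8  31.   -1.3]
round_a 0.71 [344.1 -73.5  -1.9]
round_a 0.6 [450.9 -32.3   1.4]
round_a 0.52 [ 432.4 -329.7    3. ]
round_a 0.5 [ 444.4 -146.1   -0.6]
square_a 0.77 [481.9 258.5  -2.7]
square_a 0.73 [438.2 123.6  -3.2]
sample_round 0.7 [750.5 130.6   9.6]
sample_square 0.56 [748.5 -50.8  10.7]
sample_square 0.46 [ 538.7 -455.2    0.7]
tray 0.67 [647.1  43.5  -0.7]
tray 0.2 [ 641.6 -458.    -0.8]
bar_mid 0.89 [699.1  38.9  61.6]
bar_mid 0.38 [748.1 130.7  12.4]
glaze_jar 0.62 [349.3 211.5   1.6]
stain_pot 0.52 [ 365.2 -186.3   -2.3]
wood_rib 0.74 [ 539.2 -453.9   -1.5]
glaze_brush 0.61 [670.1 381.1   1.8]
kiln_post 0.76 [ 655.8 -352.6   -2.5]
test_bowl 0.9 [ 639.5 -459.9    2.7]
test_bowl 0.28 [480.6 262.4  -5.1]
sanding_block 0.81 [552.2 470.7  -2.8]
0.75
```

The round sample is at top pixel (272,129), marking the left bay at y≈+131. The square sample is at (336,130), marking the right bay. The steel rings are at (368,235) and (436,238), and the squares at (227,221) and (274,236). The purple rings at (330,234) and (306,267) and the orange one at (344,270) are decoys. Next I refine the poses by fitting rendered models to the masks.

```bash
cat > fit.py <<'E'
import numpy as np, cv2
from scipy.optimize import minimize
from rig import telemetry, eyes, robot
def proj(P,X):
    c=X@P["R"].T+P["t"]; u=c@P["mtx"].T; return u[:,:2]/u[:,2:]
def wallprisms(kind,x,y,a):
    out=[]
    if kind=="round":
        t=np.linspace(0,2*np.pi,37); o=np.c_[np.cos(t),np.sin(t)]*35; i=o*31/35
    else:
        s=np.array([[-1,-1],[1,-1],[1,1],[-1,1],[-1,-1]],float); o=s*31; i=s*27
    R=np.array([[np.cos(a),-np.sin(a)],[np.sin(a),np.cos(a)]])
    o=o@R.T+[x,y]; i=i@R.T+[x,y]
    for k in range(len(o)-1):
        q=np.array([o[k],o[k+1],i[k+1],i[k]])
        out.append(np.r_[np.c_[q,np.zeros(4)],np.c_[q,np.full(4,25.)]])
    return out
def boxes(bs,x,y,a):
    R=np.array([[np.cos(a),-np.sin(a)],[np.sin(a),np.cos(a)]]); out=[]
    for x0,x1,y0,y1,z0,z1 in bs:
        q=np.array([[x0,y0],[x1,y0],[x1,y1],[x0,y1]],float)@R.T+[x,y]
        out.append(np.r_[np.c_[q,np.full(4,z0)],np.c_[q,np.full(4,z1)]])
    return out
TRAY=[(-45,53,-4,4,0,25),(-45,53,180,188,0,25),(-45,53,-188,-180,0,25),(45,53,-188,188,0,25),(53,128,-188,188,0,10)]
S=4
def render(P,prisms):
    im=np.zeros((400*S,640*S),np.uint8)
    for p in prisms:
        h=cv2.convexHull(((proj(P,p)+.5)*S-.5).astype(np.float32)).round().astype(np.int32)
        cv2.fillConvexPoly(im,h,255)
    return cv2.resize(im,(640,400),interpolation=cv2.INTER_AREA)/255.
def fit(make,masks,p0,step):
    def cost(p):
        c=0
        for P,m in masks:
            r=render(P,make(p)); c+=1-np.minimum(r,m).sum()/np.maximum(r,m).sum()
        return c/len(masks)
    s=np.array([p0]+[np.array(p0)+np.eye(len(p0))[k]*step[k] for k in range(len(p0))])
    r=minimize(cost,p0,method="Nelder-Mead",options=dict(initial_simplex=s,xatol=.05,fatol=1e-5,maxiter=150))
    return r.x,r.fun
def pick(cam,name,X,tol=12):
    P=eyes.camera_params(cam); u=proj(P,np.array([X],float))[0]
    best=None
    for d in eyes.regions_of(cam,name):
        m=d["mask"]; ys,xs=np.nonzero(m)
        if len(xs)==0: continue
        e=np.hypot((xs.min()+xs.max())/2-u[0],(ys.min()+ys.max())/2-u[1])
        if e<tol and (best is None or e<best[0]): best=(e,m)
    return (P,best[1].astype(float)) if best else None
E
python3 - <<'E'
from fit import *
np.set_printoptions(precision=1,suppress=True)
eyes.get_image("top");eyes.get_image("scene")
regs={}
for cam in("top","scene"):
    for n in("round_a","square_a","tray"): regs[cam,n]=eyes.regions_of(cam,n)
import pickle; pickle.dump(regs,open("regs.pkl","wb"))
print(telemetry.sense()["t"])
PP={c:eyes.camera_params(c) for c in("top","scene")}
def choose(cam,name,X):
    u=proj(PP[cam],np.array([X],float))[0];b=None
    for d in regs[cam,name]:
        ys,xs=np.nonzero(d["mask"])
        if len(xs)==0: continue
        e=np.hypot((xs.min()+xs.max())/2-u[0],(ys.min()+ys.max())/2-u[1])
        if e<12 and (b is None or e<b[0]): b=(e,d["mask"],d["score"])
    return b
for lab,n,x0 in(("rA","round_a",(444,-146)),("rB","round_a",(432,-330)),("sA","square_a",(482,258)),("sB","square_a",(438,124))):
    for cams in(("top",),("scene",),("top","scene")):
        ms=[]
        for c in cams:
            b=choose(c,n,(*x0,12))
            if b: ms.append((PP[c],b[1].astype(float)))
        if not ms: print(lab,cams,"none");continue
        if n=="round_a": r=fit(lambda p:wallprisms("round",p[0],p[1],0),ms,list(x0),[5,5])
        else: r=min((fit(lambda p:wallprisms("sq",p[0],p[1],p[2]/57.3),ms,[*x0,a],[5,5,8]) for a in(-20,-5,10)),key=lambda r:r[1])
        print(lab,cams,len(ms),r[0],round(r[1],3))
for c in("top","scene"):
    for d in regs[c,"tray"]:
        m=d["mask"]
        if m.sum()<500: continue
        r=fit(lambda p:boxes(TRAY,p[0],p[1],p[2]/57.3),[(PP[c],m.astype(float))],[648,41,-.5],[5,5,2])
        print("tray",c,round(d["score"],2),m.sum(),r[0],round(r[1],3))
E
```

```text
1.15
rA ('top',) 1 [ 445.1 -141.1] 0.221
rA ('scene',) 1 [ 440.2 -143.3] 0.157
rA ('top', 'scene') 2 [ 444.3 -141.5] 0.258
rB ('top',) 1 [ 435. -328.] 0.272
rB ('scene',) 1 [ 429.2 -332.2] 0.185
rB ('top', 'scene') 2 [ 433.1 -328.7] 0.3
sA ('top',) 1 [483.5 255.5  -9.3] 0.379
sA ('scene',) 1 [479.7 254.3  -7.2] 0.118
sA ('top', 'scene') 2 [479.9 255.   -7.1] 0.285
sB ('top',) 1 [441.3 122.    9.4] 0.371
sB ('scene',) 1 [436.6 120.6   6.4] 0.316
sB ('top', 'scene') 2 [439.6 122.2   8.1] 0.386
tray top 0.6 3560 [647.8  39.8  -0.7] 0.237
tray scene 0.66 5095 [642.   38.3  -1. ] 0.174
```

Call:
{"api": "servo_tool", "payload": {
  "steps": [
    [142,682,-100,0,0,72,40],
    [142,682,-100,0,0,72,40],
    [142,682,-100,0,0,72,40],
    [142,682,-100,0,0,72,40],
    [142,682,-100,0,0,72,40],
    [142,682,-100,0,0,72,40],
    [142,682,-100,0,0,72,40],
    [142,682,-100,0,0,72,40],
    [142,682,-100,0,0,72,40],
    [142,682,-100,0,0,72,40]
  ]
}}

```text
t: 1.98
eef_pos: [351.8, -159.2, 142.8]
tool_rot: [-89.9, -0.0, -82.7]
contact_force: [1.1, -0.2, -0.6]
opening: 0.472
```

Call:
{"api": "servo_tool", "payload": {
  "steps": [
    [58,277,-60,0,0,0.7,40],
    [58,277,-60,0,0,0.7,40],
    [58,277,-60,0,0,0.7,40],
    [58,277,-60,0,0,0.7,40],
    [58,277,-60,0,0,0.7,40],
    [58,277,-60,0,0,0.7,40],
    [58,277,-60,0,0,0.7,40],
    [58,277,-60,0,0,0.7,40],
    [58,277,-90,0,0,0.7,40]
  ]
}}

```text
t: 2.73
eef_pos: [414.5, 120.7, 57.7]
tool_rot: [-89.3, -0.1, -81.7]
contact_force: [2.0, -1.0, 0.4]
opening: 0.473
```

Run:
```python
from fit import *
im=eyes.get_image("wrist"); cv2.imwrite("pics/w1.png",im[:,:,::-1]); s=telemetry.sense(); print(s["eef_pos"],s["tool_rot"],s["t"])
```

```text
[407.99034678 118.82097031  48.84694398] [-9.01407976e+01 -4.92574549e-02 -8.18148838e+01] 2.7833
```

View pics/w1.png

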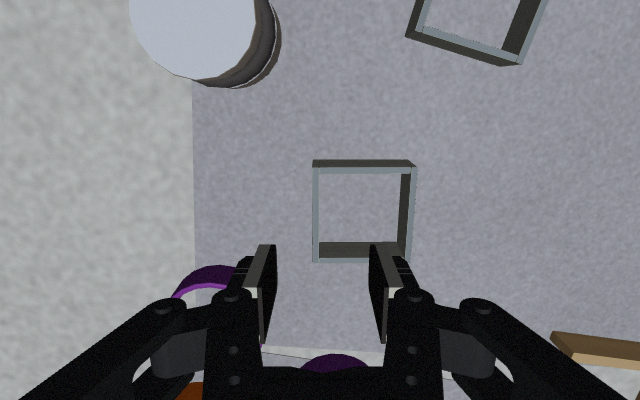

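Run:
```python
from fit import *
np.set_printoptions(precision=1,suppress=True)
P=eyes.camera_params("wrist")
for z in (0,25):
    c=np.array([[-31,-31],[31,-31],[31,31],[-31,31]],float);a=8/57.3
    R=np.array([[np.cos(a),-np.sin(a)],[np.sin(a),np.cos(a)]]); c=c@R.T+[438.5,121.5]
    print(proj(P,np.c_[c,np.full(4,z)]))
b=pick("wrist","square_a",(438.5,121.5,12),60)
if b: print(b[1].sum(),fit(lambda p:wallprisms("sq",p[0],p[1],p[2]/57.3),[b],[438.5,121.5,8],[4,4,4]))
```

```text
[[322.3 253.2]
 [414.3 253.6]
 [422.  163.2]
 [322.7 162.8]]
[[322.2 271.4]
 [424.3 271.9]
 [433.8 172.3]
 [322.6 171.8]]
4505.0 (array([430.5, 124.4,  11. ]), np.float64(0.3354236224112137))
```

Call:
{"api": "servo_tool", "payload": {
  "steps": [
    [2,-1,-40,0,0,0,40],
    [2,-1,-42,0,0,0,40],
    [2,-1,-42,0,0,0,0],
    [2,-1,-42,0,0,0,0],
    [2,-1,-42,0,0,0,0],
    [2,-1,-42,0,0,0,0],
    [2,-1,-42,0,0,0,0]
  ]
}}

```text
t: 3.42
eef_pos: [409.8, 117.0, 8.9]
tool_rot: [-90.2, -0.0, -81.9]
contact_force: [-0.3, 0.1, -0.7]
opening: -0.001
```

Run:
```python
from fit import *
im=eyes.get_image("wrist"); cv2.imwrite("pics/w2.png",im[:,:,::-1]); s=telemetry.sense(); print(s["eef_pos"],s["opening"],s["t"])
```

```text
[409.51137614 116.99055948   8.54247945] -0.004244044657827745 3.4667
```

View pics/w2.png

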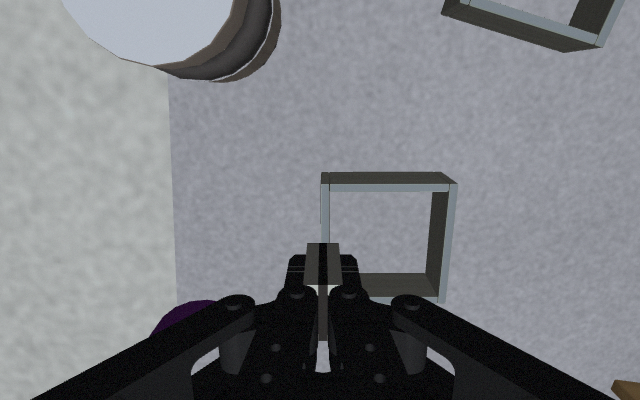

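Call:
{"api": "servo_tool", "payload": {
  "steps": [
    [10,0,-2,0,0,0,0],
    [20,0,-2,0,0,0,0],
    [30,0,-2,0,0,0,0],
    [30,0,-2,0,0,0,0]
  ]
}}

```text
t: 3.8
eef_pos: [441.6, 117.0, 7.7]
tool_rot: [-90.1, -0.1, -81.9]
contact_force: [0.2, 0.0, 0.8]
opening: 0.001
```

Run:
```python
from fit import *
im=eyes.get_image("wrist"); cv2.imwrite("pics/w3.png",im[:,:,::-1]); s=telemetry.sense(); print(s["eef_pos"],s["opening"],s["contact_force"],s["t"])
```

```text
[440.4497506  117.02290833   7.3104319 ] 0.00048157681154991386 [ 0.19166886  0.39766232 -0.18503969] 3.85
```

View pics/w3.png

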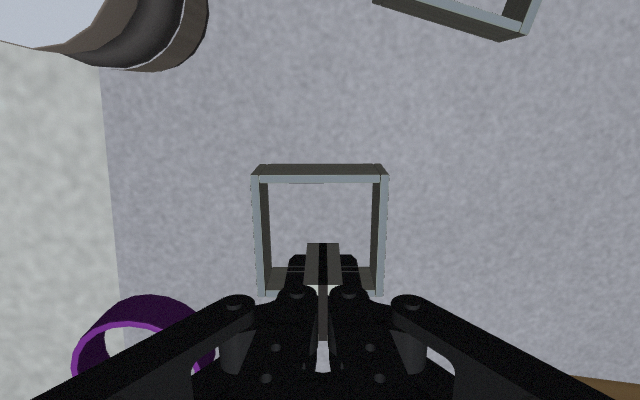

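Run:
```python
from fit import *
np.set_printoptions(precision=1,suppress=True)
P=eyes.camera_params("wrist"); s=telemetry.sense(); e=s["eef_pos"]
print(e, "cam",-P["R"].T@P["t"]); print(P["R"])
for dz in (0,10,19,30,54): print(dz,proj(P,np.array([e+[0,0,dz]])))
b=pick("wrist","square_a",(440,121.5,12),60)
if b:
  r=fit(lambda p:wallprisms("sq",p[0],p[1],p[2]/57.3),[b],[438.5,121.5,8],[4,4,4]);print(r)
  rr=render(P,wallprisms("sq",r[0][0],r[0][1],r[0][2]/57.3))
  im=eyes.get_image("wrist").copy(); im[rr>.5]=im[rr>.5]//2+[127,0,0]; 
  q=proj(P,np.array([e]))[0]; cv2.circle(im,tuple(int(v) for v in q),4,(0,255,0),-1); im=im.astype(np.uint8)
  cv2.imwrite("pics/w4.png",im[:,:,::-1])
im=eyes.get_image("top"); cv2.imwrite("pics/t4.png",cv2.resize(im[130:300,180:480],None,fx=2.6,fy=2.6,interpolation=cv2.INTER_CUBIC)[:,:,::-1])
```

```text
[440.4 117.    7.3] cam [430.3 191.  179. ]
[[ 1.   0.1 -0. ]
 [ 0.1 -0.9  0.3]
 [ 0.  -0.3 -1. ]]
0 [[323.  237.6]]
10 [[323.  245.8]]
19 [[322.9 254. ]]
30 [[322.9 265.1]]
54 [[322.7 295.6]]
(array([437.8, 123.6,   8.3]), np.float64(0.32707245311222743))
```

View pics/w4.png

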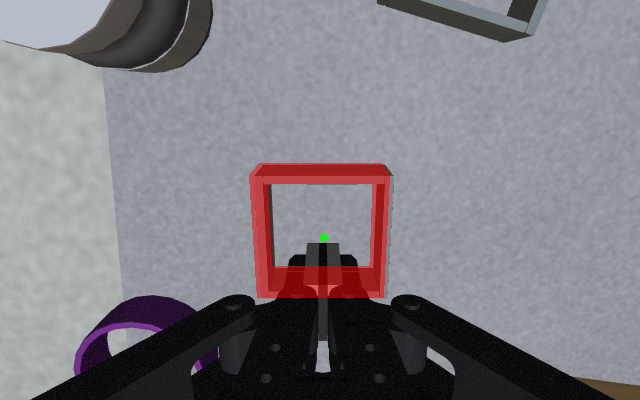

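View pics/t4.png

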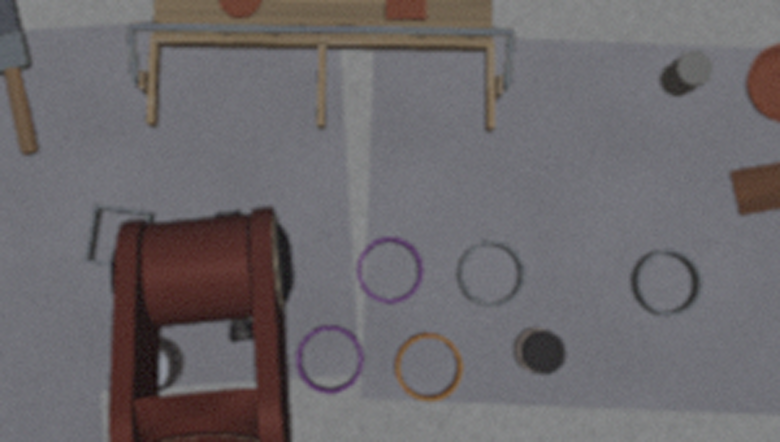

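Call:
{"api": "servo_tool", "payload": {
  "steps": [
    [15,3,-3,0,0,0,0],
    [30,3,-3,0,0,0,0],
    [45,3,-3,0,0,0,0],
    [60,3,-3,0,0,0,0],
    [60,3,-3,0,0,0,0]
  ]
}}

```text
t: 4.42
eef_pos: [501.0, 120.0, 4.3]
tool_rot: [-90.1, -0.1, -81.9]
contact_force: [0.3, 0.3, -0.2]
opening: 0.002
```

Run:
```python
from fit import *
im=eyes.get_image("wrist"); cv2.imwrite("pics/w5.png",im[:,:,::-1]); s=telemetry.sense(); print(s["eef_pos"],s["opening"],s["contact_force"],s["t"])
```

```text
[499.42797756 120.01368119   3.81738523] 0.00014508588595365206 [0.27816491 0.86788944 0.42453087] 4.4667
```

View pics/w5.png

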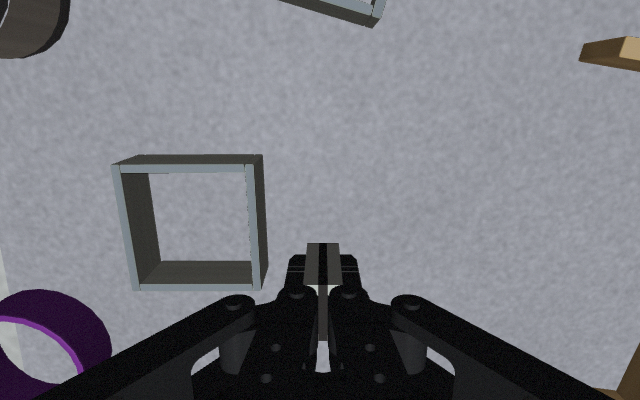

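Run:
```python
from fit import *
im=eyes.get_image("scene"); cv2.imwrite("pics/s5.png",cv2.resize(im[130:330,250:500],None,fx=3,fy=3,interpolation=cv2.INTER_CUBIC)[:,:,::-1])
P=eyes.camera_params("scene");e=telemetry.sense()["eef_pos"]; print(e,(proj(P,np.array([e]))-[250,130])*3)
```

```text
[498.3745549  120.025938     3.39739018] [[307.63889128 335.8890628 ]]
```

View pics/s5.png

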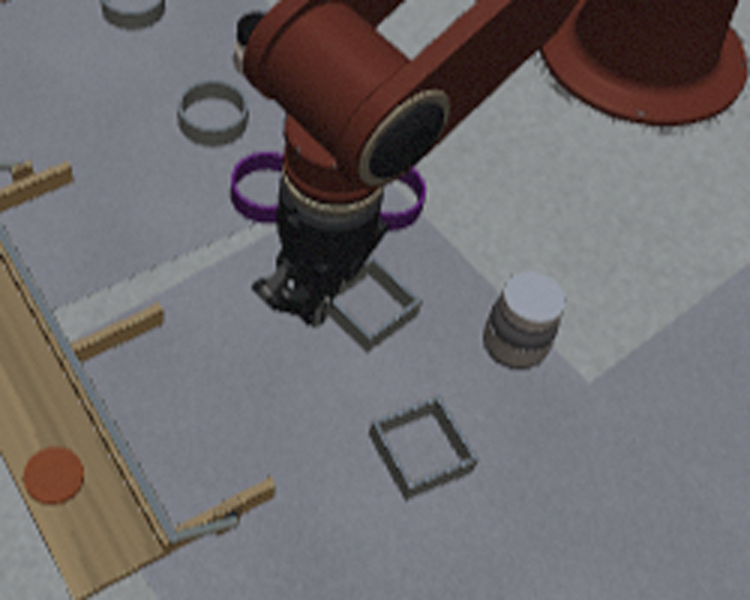

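Call:
{"api": "servo_tool", "payload": {
  "steps": [
    [0,0,-2,0,0,0,0],
    [0,0,-4,0,0,0,0],
    [0,0,-4,0,0,0,0]
  ]
}}

```text
t: 4.77
eef_pos: [496.9, 120.0, -1.4]
tool_rot: [-90.4, -0.0, -81.9]
contact_force: [-0.4, 0.1, 0.5]
opening: 0.003
```

Call:
{"api": "servo_tool", "payload": {
  "steps": [
    [0,0,-2,0,0,0,0],
    [0,0,-4,0,0,0,0],
    [0,0,-6,0,0,0,0],
    [0,0,-6,0,0,0,0]
  ]
}}

```text
t: 5.1
eef_pos: [496.4, 120.0, -8.0]
tool_rot: [-90.5, -0.0, -81.9]
contact_force: [0.6, -0.4, 0.7]
opening: 0.001
```

Call:
{"api": "servo_tool", "payload": {
  "steps": [
    [0,0,-2,0.4,0,0,0],
    [0,0,-4,0.4,0,0,0],
    [0,0,-6,0.4,0,0,0],
    [0,0,-6,0.4,0,0,0]
  ]
}}

```text
t: 5.43
eef_pos: [496.0, 119.9, -14.6]
tool_rot: [-90.5, 0.4, -81.9]
contact_force: [-0.5, 0.4, -0.1]
opening: 0.0
```

Run:
```python
from fit import *
im=eyes.get_image("scene"); cv2.imwrite("pics/s6.png",cv2.resize(im[180:280,290:420],None,fx=6,fy=6,interpolation=cv2.INTER_CUBIC)[:,:,::-1])
P=eyes.camera_params("scene");s=telemetry.sense();e=s["eef_pos"]; print(e,s["contact_force"],s["tau"],(proj(P,np.array([e]))-[290,180])*6)
im=eyes.get_image("wrist"); cv2.imwrite("pics/w6.png",im[:,:,::-1])
```

```text
[496.12805901 119.90847353 -14.3753615 ] [ 0.20510854  0.42577493 -0.05796116] [-2.78378371e-02 -3.18578303e+01 -3.05596948e+01  1.62154256e-02
  1.52738235e-02 -3.02845447e-04] [[376.25219778 390.79083139]]
```

View pics/s6.png

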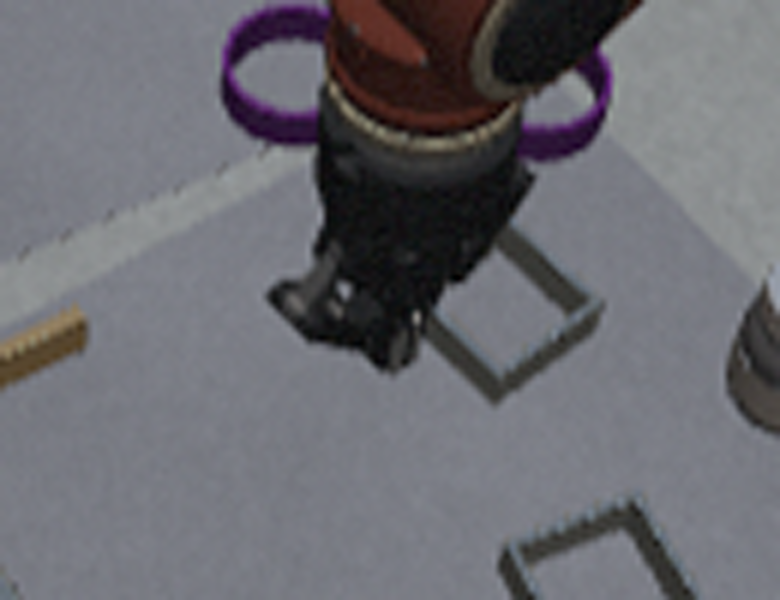

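View pics/w6.png

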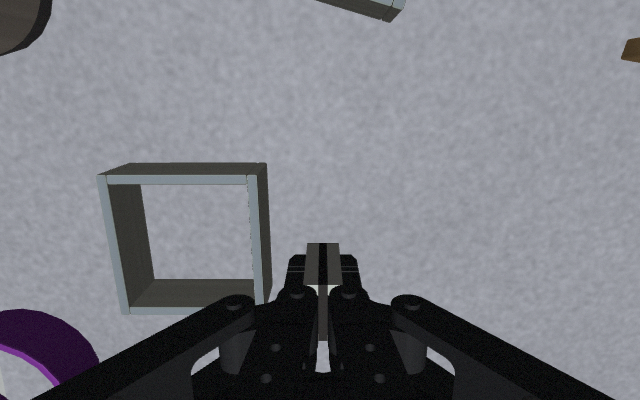

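Run:
```python
from fit import *
np.set_printoptions(precision=2,suppress=True)
im=eyes.get_image("wrist");P=eyes.camera_params("wrist"); print(P["mtx"][0])
bs=eyes.regions_of("wrist","square_a")
for d in bs: print(d["score"],d["mask"].sum(),np.nonzero(d["mask"])[1].mean())
m=[d["mask"] for d in bs if d["mask"][150:330,90:280].sum()>2000][0].astype(float)
def mk(p):
    return [q+[0,0,p[3]] for q in wallprisms("sq",p[0],p[1],p[2]/57.3)]
for z0 in(0,-20,20): print(fit(mk,[(P,m)],[438,121,8,z0],[4,4,4,10]))
```

```text
[359.     0.   322.46]
0.85 13213 177.3737228487096
0.56 1122 369.95454545454544
(array([438.53, 122.91,   8.48,  -1.73]), np.float64(0.1317768866975324))
(array([438.7 , 122.86,   8.33,  -1.61]), np.float64(0.1324887944549602))
(array([438.63, 123.2 ,   8.55,  -1.43]), np.float64(0.1332337212025867))
```

Run:
```python
from fit import *
im=eyes.get_image("scene")
P=eyes.camera_params("scene");s=telemetry.sense();e=s["eef_pos"]
o=cv2.resize(im[150:280,290:420],None,fx=6,fy=4.6*6/4.6,interpolation=cv2.INTER_CUBIC)[:,:,::-1].copy()
for dz in (0,20,40,60,80,100,150,200):
    q=(proj(P,np.array([e+[0,0,dz]]))[0]-[290,150])*6; print(dz,q)
    cv2.circle(o,tuple(int(v) for v in q),3,(0,255,0) if dz else (0,0,255),-1)
o=np.clip(o[:600].astype(float)*2,0,255).astype(np.uint8); cv2.imwrite("pics/s7.png",o)
print(s["tool_rot"],s["joint_pos"])
```

```text
0 [375.66464069 570.76166757]
20 [379.27789031 546.57661454]
40 [383.01014575 521.59500385]
60 [386.86738478 495.77682348]
80 [390.85599239 469.07933603]
100 [394.982796   441.45684257]
150 [405.95367984 368.02394007]
200 [417.96497224 287.62713013]
[-90.4096238    0.36883533 -81.90224833] [  5.02225583   1.7109306  116.11294264   0.3900594   62.60549935
  -3.25758451]
```

View pics/s7.png

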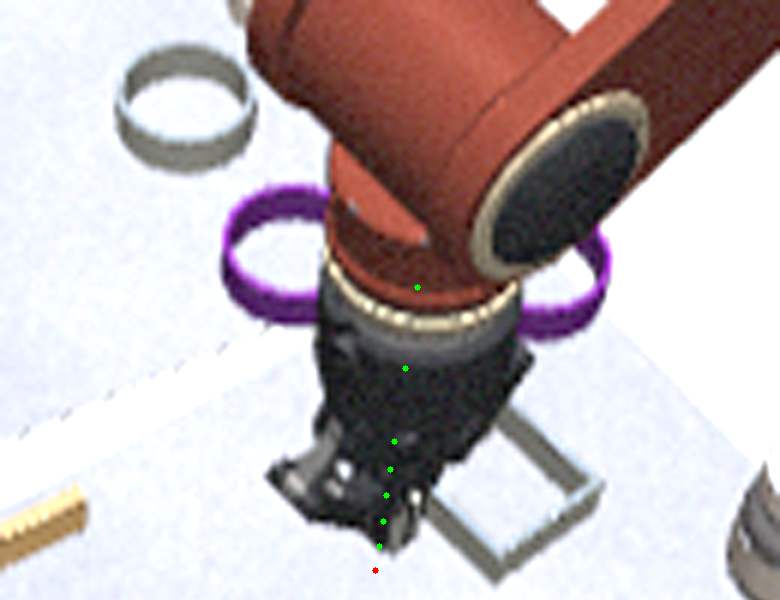

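Call:
{"api": "servo_tool", "payload": {
  "steps": [
    [0,0,40,0,0,0,0],
    [-30,-1,48,0,0,0,40],
    [-70,-2,48,0,0,0,40],
    [-86,-2,45,0,0,0,40],
    [-86,-2,45,0,0,0,40],
    [-86,-2,25,0,0,0,40],
    [-86,-2,3,0,0,0,40],
    [-86,-2,3,0,0,0,40],
    [-86,-2,2,0,0,0,40]
  ]
}}

```text
t: 6.43
eef_pos: [410.1, 117.9, -12.4]
tool_rot: [-90.5, 0.4, -81.9]
contact_force: [0.6, 0.3, -0.0]
opening: 0.473
```

Call:
{"api": "servo_tool", "payload": {
  "steps": [
    [0,0,0,0,0,0,0],
    [0,0,0,0,0,0,0],
    [0,0,0,0,0,0,0],
    [0,0,0,0,0,0,0],
    [0,0,0,0,0,0,0],
    [0,0,0,0,0,0,0]
  ]
}}

```text
t: 6.93
eef_pos: [411.5, 118.0, -11.1]
tool_rot: [-90.4, 0.4, -81.9]
contact_force: [-0.3, -0.0, 5.4]
opening: 0.018
```

Call:
{"api": "servo_tool", "payload": {
  "steps": [
    [0,0,1,0,0,0,0],
    [0,0,1,0,0,0,0]
  ]
}}

```text
t: 7.1
eef_pos: [411.5, 118.0, -10.0]
tool_rot: [-90.4, 0.4, -81.9]
contact_force: [-0.6, 0.4, -1.8]
opening: 0.018
```

Run:
```python
from fit import *
im=eyes.get_image("wrist"); cv2.imwrite("pics/w8.png",im[:,:,::-1]); s=telemetry.sense(); print(s["eef_pos"],s["opening"],s["contact_force"],s["t"])
```

```text
[411.19423336 117.99424343 -10.29859313] 0.021303573702984472 [-0.29708501  0.02998503 -1.08079097] 7.15
```

View pics/w8.png

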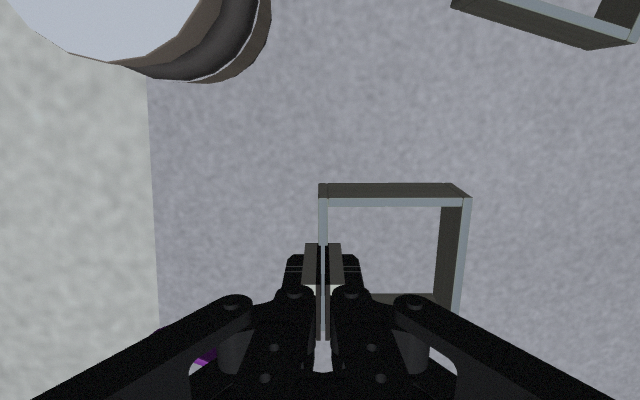

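Call:
{"api": "servo_tool", "payload": {
  "steps": [
    [30,0,0,0,0,-2,0],
    [60,0,0,0,0,-4,0],
    [90,-10,0,0,0,-6,0],
    [115,-40,0,0,0,-9,0],
    [115,-75,0,0,0,-9,0],
    [115,-110,0,0,0,-9,0],
    [115,-145,0,0,0,-9,0],
    [115,-180,0,0,0,-9,0],
    [115,-210,0,0,0,-9,0],
    [115,-210,0,0,0,-9,0]
  ]
}}

```text
t: 7.98
eef_pos: [526.1, -96.5, -10.4]
tool_rot: [-90.4, 0.3, -91.2]
contact_force: [0.3, 0.0, 0.2]
opening: 0.014
```

Run:
```python
from fit import *
im=eyes.get_image("wrist"); cv2.imwrite("pics/w9.png",im[:,:,::-1]); s=telemetry.sense(); print(s["eef_pos"],s["tool_rot"],s["opening"],s["contact_force"],s["t"])
im=eyes.get_image("top"); cv2.imwrite("pics/t9.png",cv2.resize(im[100:300,180:480],None,fx=2.6,fy=2.6,interpolation=cv2.INTER_CUBIC)[:,:,::-1])
```

```text
[525.76274543 -94.21468055 -10.69172444] [-90.44723767   0.3669133  -91.14777877] 0.01841518313702452 [-0.63527656 -0.09868757 -1.69288064] 8.0333
```

View pics/w9.png

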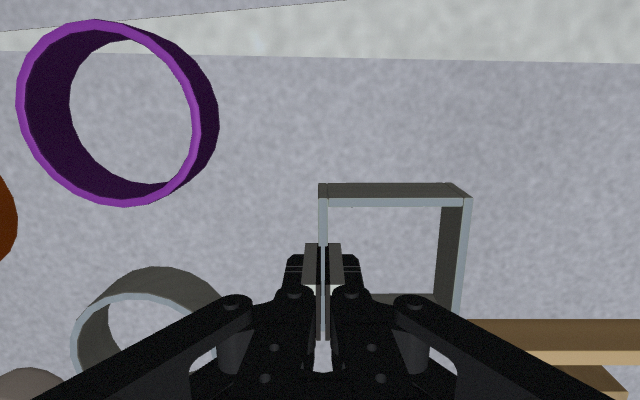

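View pics/t9.png

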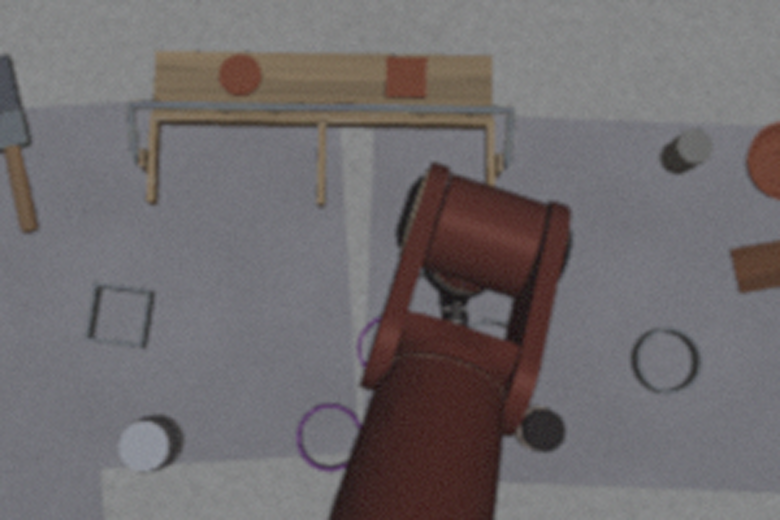

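```bash
cat >> fit.py <<'E'
def back(P,uv,z):
    d=P["R"].T@np.linalg.solve(P["mtx"],np.array([uv[0],uv[1],1.])); c=-P["R"].T@P["t"]
    return c+d*(z-c[2])/d[2]
E
python3 - <<'E'
from fit import *
np.set_printoptions(precision=1,suppress=True)
P=eyes.camera_params("wrist")
cv2.imwrite("pics/w9b.png",cv2.resize(eyes.get_image("wrist")[280:400,400:640],None,fx=3,fy=3)[:,:,::-1])
for uv in((640,350),(600,365),(486,320),(500,350),(470,197)): print(uv,back(P,uv,25),back(P,uv,0))
t=lambda x,y,z:np.array([646+x+.0122*y,39.5+y-.0122*x,z])
print(proj(P,np.array([t(-45,-180,25),t(-45,-188,25),t(-45,-180,0),t(-20,-180,25)])))
E
```

```text
(640, 350) [ 667.4 -134.1   25. ] [ 693.  -155.1    0. ]
(600, 365) [ 651.2 -142.    25. ] [ 673.8 -164.5    0. ]
(486, 320) [ 596.8 -117.6   25. ] [ 609.4 -135.6    0. ]
(500, 350) [ 604.8 -133.4   25. ] [ 618.9 -154.2    0. ]
(470, 197) [584.3 -61.1  25. ] [594.6 -68.7   0. ]
[[485.  362.2]
 [482.9 376.5]
 [464.7 327.4]
 [540.1 362.3]]
```

View pics/w9b.png

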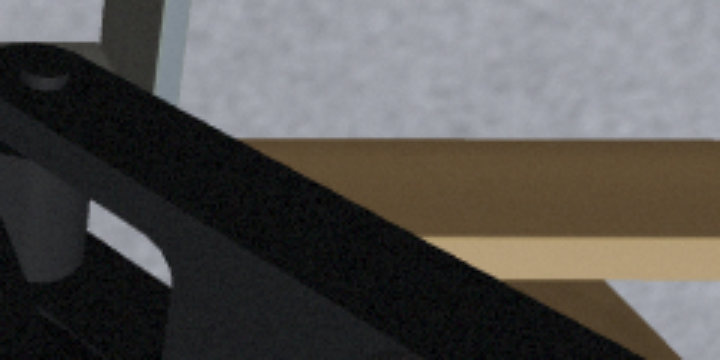

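Call:
{"api": "servo_tool", "payload": {
  "steps": [
    [30,2,0,0,0,0.5,0],
    [60,2,0,0,0,0.5,0],
    [80,2,0,0,0,0.5,0],
    [90,2,0,0,0,0.5,0],
    [90,2,0,0,0,0.5,0],
    [90,2,0,0,0,0.5,25],
    [90,2,0,0,0,0.5,25],
    [90,2,0,0,0,0.5,25],
    [90,2,0,0,0,0.5,25],
    [90,2,30,0,0,0.5,25]
  ]
}}

```text
t: 8.97
eef_pos: [609.5, -88.4, 12.7]
tool_rot: [-91.2, 0.6, -90.5]
contact_force: [-0.3, 0.5, -0.9]
opening: 0.298
```

Call:
{"api": "servo_tool", "payload": {
  "steps": [
    [0,0,40,0,0,0,40],
    [-40,25,50,0,0,-3,40],
    [-80,60,50,0,0,-6,40],
    [-110,100,50,0,0,-7,40],
    [-130,140,50,0,0,-7,40]
  ]
}}

```text
t: 9.38
eef_pos: [492.2, 27.5, 62.8]
tool_rot: [-91.2, 0.6, -97.7]
contact_force: [-0.4, 1.7, -0.3]
opening: 0.467
```

Run:
```python
from fit import *
im=eyes.get_image("wrist"); cv2.imwrite("pics/w10.png",im[:,:,::-1]); s=telemetry.sense(); print(s["eef_pos"],s["tool_rot"],s["opening"],s["contact_force"],s["t"])
im=eyes.get_image("scene"); cv2.imwrite("pics/s10.png",cv2.resize(im[100:350,180:480],None,fx=2.4,fy=2.4,interpolation=cv2.INTER_CUBIC)[:,:,::-1])
```

```text
[487.95616398  33.36473545  61.3138825 ] [-91.51439691   0.80897628 -97.39722064] 0.46476173084034356 [ 0.82958991  5.22286143 -1.43258889] 9.4333
```

View pics/s10.png

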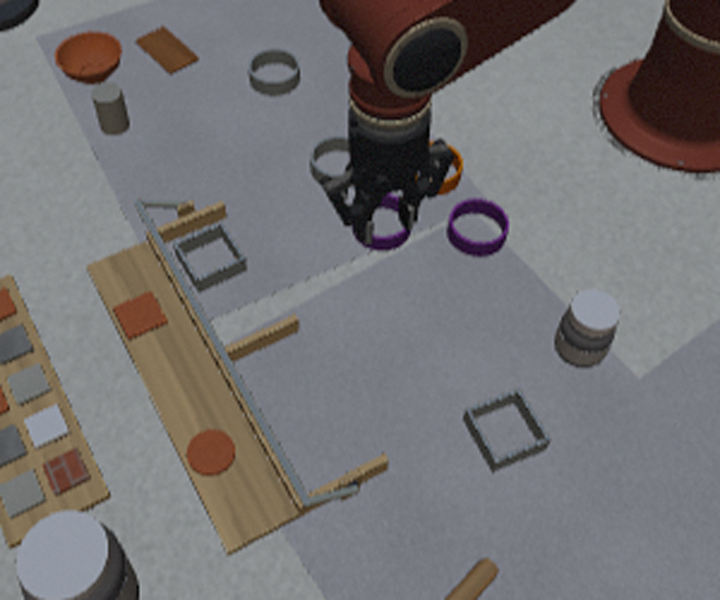

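Call:
{"api": "servo_tool", "payload": {
  "steps": [
    [-6,37,-4,-0.5,-0.7,0,40],
    [-12,75,-8,-1,-1.4,0,40],
    [-18,112,-12,-1,-1.4,0,40],
    [-24,150,-15,-1,-1.4,0,40],
    [-30,187,-15,-1,-1.4,0,40],
    [-36,225,-15,-1,-1.4,0,40],
    [-36,225,-15,-1,-1.4,0,40],
    [-36,225,-15,-1,-1.4,0,40],
    [-36,225,-15,-1,-1.4,0,40]
  ]
}}

```text
t: 10.23
eef_pos: [454.3, 255.4, 46.5]
tool_rot: [-89.8, -0.2, -97.2]
contact_force: [0.2, -0.7, -0.4]
opening: 0.465
```

```bash
cat > wf.py <<'E'
import sys
from fit import *
np.set_printoptions(precision=1,suppress=True)
def wfit(name,x0,tag):
    P=eyes.camera_params("wrist"); im=eyes.get_image("wrist")
    kind="round" if name.startswith("round") else "sq"
    ds=eyes.regions_of("wrist",name); o=im.copy()
    for d in ds:
        m=d["mask"].astype(float)
        ys,xs=np.nonzero(m)
        if len(xs)<800: continue
        if kind=="round": r=fit(lambda p:wallprisms(kind,p[0],p[1],0),[(P,m)],x0[:2],[6,6]); a=0
        else: r=fit(lambda p:wallprisms(kind,p[0],p[1],p[2]/57.3),[(P,m)],x0,[6,6,6])
        print(round(d["score"],2),len(xs),r[0],round(r[1],3))
    cv2.imwrite(f"pics/{tag}.png",im[:,:,::-1])
    s=telemetry.sense(); print(s["eef_pos"],s["tool_rot"],s["opening"],s["contact_force"],s["t"])
if __name__=="__main__": wfit(sys.argv[1],[float(v) for v in sys.argv[2].split(",")],sys.argv[3])
E
python3 wf.py square_a 480.5,255,-7.5 w11
```

```text
[454.5 254.6  46.5] [-89.8  -0.2 -97.4] 0.46773690772630794 [-0.2 -0.7 -0. ] 10.3333
```

View pics/w11.png

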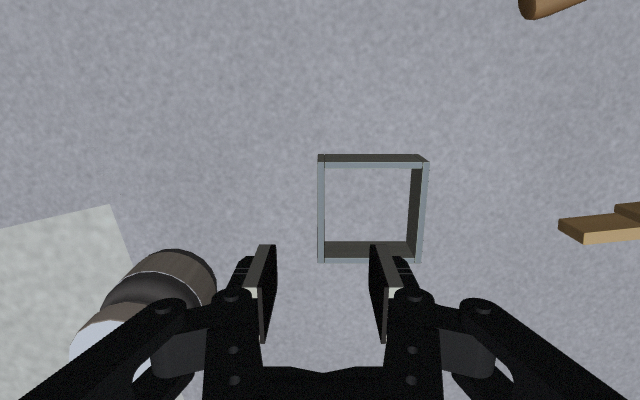

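Run:
```python
from fit import *
np.set_printoptions(precision=1,suppress=True)
P=eyes.camera_params("wrist")
c=np.array([back(P,uv,25) for uv in((317,163),(429,163),(318,262),(422,262))]); print(c,c.mean(0)); print(telemetry.sense()["eef_pos"])
```

```text
[[455.4 289.5  25. ]
 [516.3 281.7  25. ]
 [448.1 230.   25. ]
 [509.6 222.   25. ]] [482.4 255.8  25. ]
[454.5 254.6  46.5]
```

Call:
{"api": "servo_tool", "payload": {
  "steps": [
    [-1,5,-25,0,0,0,40],
    [-1,5,-50,0,0,0,40],
    [-1,5,-56,0,0,0,40],
    [-1,5,-56,0,0,0,40],
    [-1,5,-56,0,0,0,0],
    [-1,5,-56,0,0,0,0],
    [-1,5,-56,0,0,0,0],
    [-1,5,-56,0,0,0,0],
    [-1,5,-56,0,0,0,0]
  ]
}}

```text
t: 11.08
eef_pos: [455.0, 259.9, -7.7]
tool_rot: [-89.7, -0.1, -97.4]
contact_force: [-0.8, -1.5, 6.2]
opening: 0.016
```

Call:
{"api": "servo_tool", "payload": {
  "steps": [
    [25,-15,1,0,0,2,0],
    [50,-45,1,0,0,4,0],
    [70,-80,1,0,0,6,0],
    [71,-115,1,0,0,6.7,0],
    [71,-150,1,0,0,6.7,0],
    [71,-185,1,0,0,6.7,0],
    [71,-220,1,0,0,6.7,0],
    [71,-250,1,0,0,6.7,0],
    [71,-271,1,0,0,6.7,0],
    [71,-271,1,0,0,6.7,0]
  ]
}}

```text
t: 11.92
eef_pos: [526.2, -14.3, -6.3]
tool_rot: [-89.6, -0.2, -90.9]
contact_force: [0.3, 0.4, -0.8]
opening: 0.015
```

```bash
python3 wf.py square_a 557,-10,0 w12
```

```text
0.85 7367 [554.4 -14.7  -0.6] 0.396
0.6 7155 [557. -10.   0.] 1.0
[526.  -11.5  -6.6] [-89.7  -0.1 -90.8] 0.015244070286687957 [-0.1 -0.5 -0. ] 12.0167
```

View pics/w12.png

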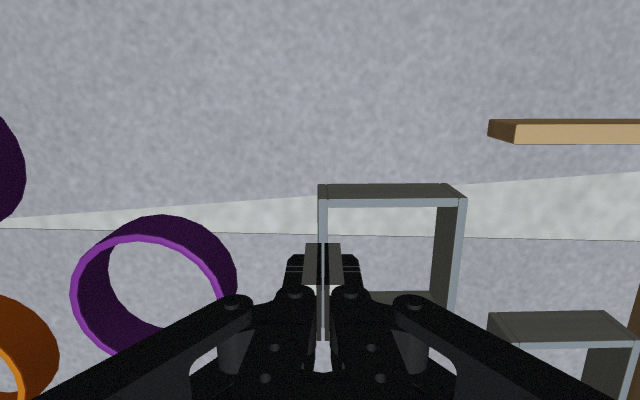

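Call:
{"api": "servo_tool", "payload": {
  "steps": [
    [30,0,0,0,0,0,0],
    [60,0,0,0,0,0,0],
    [80,0,0,0,0,0,0],
    [90,0,0,0,0,0,0],
    [90,0,0,0,0,0,0],
    [90,0,0,0,0,0,25],
    [90,0,0,0,0,0,25],
    [90,0,0,0,0,0,25],
    [90,0,0,0,0,0,25],
    [90,0,30,0,0,0,25]
  ]
}}

```text
t: 12.85
eef_pos: [609.7, -10.7, 16.9]
tool_rot: [-90.4, -0.0, -90.8]
contact_force: [-0.6, -0.4, -2.0]
opening: 0.293
```

Call:
{"api": "servo_tool", "payload": {
  "steps": [
    [0,0,35,0,0,0,40],
    [-30,-15,55,0,0,0,40],
    [-70,-30,55,0,0,0,40],
    [-105,-50,55,0,0,0,40],
    [-140,-70,55,0,0,0,40],
    [-160,-90,55,0,0,0,40]
  ]
}}

```text
t: 13.35
eef_pos: [446.0, -100.5, 71.1]
tool_rot: [-90.5, 0.0, -90.7]
contact_force: [0.1, 0.1, 0.2]
opening: 0.468
```

Run:
```python
from fit import *
im=eyes.get_image("wrist"); cv2.imwrite("pics/w13.png",im[:,:,::-1]); s=telemetry.sense(); print(s["eef_pos"],s["tool_rot"],s["opening"],s["contact_force"],s["t"])
im=eyes.get_image("scene"); cv2.imwrite("pics/s13.png",cv2.resize(im[100:350,180:480],None,fx=2.4,fy=2.4,interpolation=cv2.INTER_CUBIC)[:,:,::-1])
```

```text
[ 444.28196134 -103.22653052   70.89830851] [-90.60977307  -0.11679287 -90.87023158] 0.4651957113843965 [ 1.45877397 -1.81254567 -0.44384082] 13.4
```

View pics/s13.png

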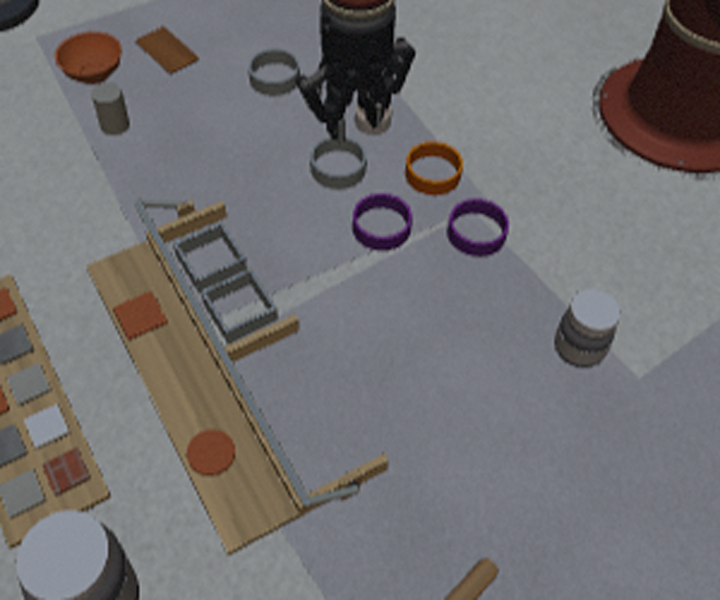

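Call:
{"api": "servo_tool", "payload": {
  "steps": [
    [-15,-15,-8,0,0,-7,40],
    [-33,-31,-16,0,0,-14,40],
    [-33,-31,-16,0,0,-14,40],
    [-33,-31,-16,0,0,-14,40],
    [-33,-31,-16,0,0,-14,40]
  ]
}}

```text
t: 13.87
eef_pos: [414.3, -132.9, 55.8]
tool_rot: [-90.4, -0.0, -104.9]
contact_force: [0.2, -0.8, 0.3]
opening: 0.474
```

```bash
python3 wf.py round_a 443.5,-142.5 w14
```

```text
0.75 4291 [ 442.7 -140.2] 0.173
0.73 2543 [ 443.5 -142.5] 1.0
0.57 1660 [ 443.5 -142.5] 1.0
[ 414.6 -132.8   56. ] [ -90.4   -0.  -104.9] 0.47067800811698257 [ 0.3  0.3 -0. ] 13.9667
```

View pics/w14.png

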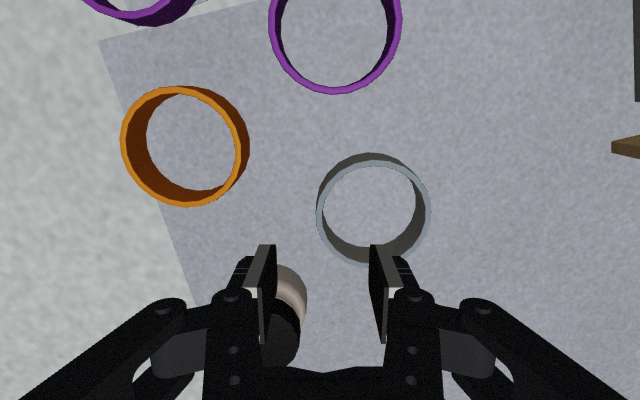

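Call:
{"api": "servo_tool", "payload": {
  "steps": [
    [-4,1,-25,0,0,0,40],
    [-4,1,-50,0,0,0,40],
    [-4,1,-64,0,0,0,40],
    [-4,1,-64,0,0,0,40],
    [-4,1,-64,0,0,0,0],
    [-4,1,-64,0,0,0,0],
    [-4,1,-64,0,0,0,0],
    [-4,1,-64,0,0,0,0],
    [-4,1,-64,0,0,0,0]
  ]
}}

```text
t: 14.72
eef_pos: [412.1, -132.4, -6.4]
tool_rot: [-90.2, -0.1, -104.9]
contact_force: [0.8, 0.2, 2.7]
opening: 0.009
```

```bash
python3 wf.py round_a 443.5,-142.5 w15
```

```text
0.91 13770 [ 443.5 -142.5] 1.0
0.65 4415 [ 443.5 -142.5] 1.0
0.61 6352 [ 443.3 -138.9] 0.433
[ 412.  -132.4   -6.5] [ -90.2   -0.1 -104.9] 0.011919022490301603 [ 0.1 -0.1  6.2] 14.8167
```

View pics/w15.png

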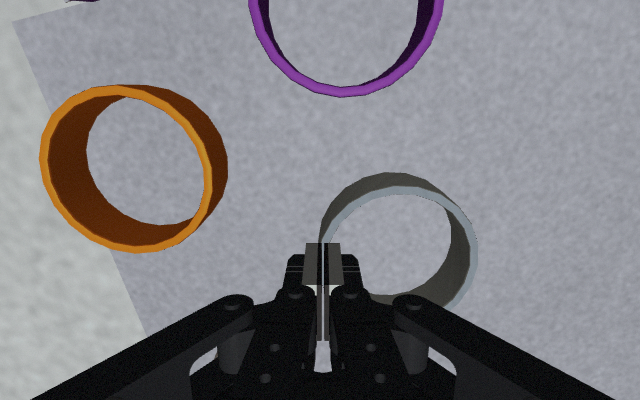

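Call:
{"api": "servo_tool", "payload": {
  "steps": [
    [30,0,1,0,0,4,0],
    [60,0,1,0,0,8,0],
    [90,5,1,0,0,12,0],
    [110,25,1,0,0,14,0],
    [110,60,1,0,0,14,0],
    [110,95,1,0,0,14,0],
    [110,130,1,0,0,14,0],
    [110,165,1,0,0,14,0],
    [110,200,1,0,0,14,0],
    [110,235,1,0,0,14,0]
  ]
}}

```text
t: 15.65
eef_pos: [521.3, 104.1, -5.8]
tool_rot: [-90.2, -0.1, -90.9]
contact_force: [0.4, 0.1, -0.5]
opening: 0.012
```

Call:
{"api": "servo_tool", "payload": {
  "steps": [
    [1,30,0,0,0,0,0],
    [1,55,0,0,0,0,0],
    [1,68,0,0,0,0,0],
    [1,68,0,0,0,0,0]
  ]
}}

```text
t: 15.98
eef_pos: [521.8, 174.1, -6.0]
tool_rot: [-90.3, -0.1, -90.7]
contact_force: [0.2, 0.4, -0.2]
opening: 0.012
```

```bash
python3 wf.py round_a 555,172 w16
```

```text
0.65 6708 [553.8 175.3] 0.404
[522.  171.7  -6.1] [-90.3  -0.1 -90.9] 0.009666749340639495 [ 0.3 -0.  -0.9] 16.0833
```

View pics/w16.png

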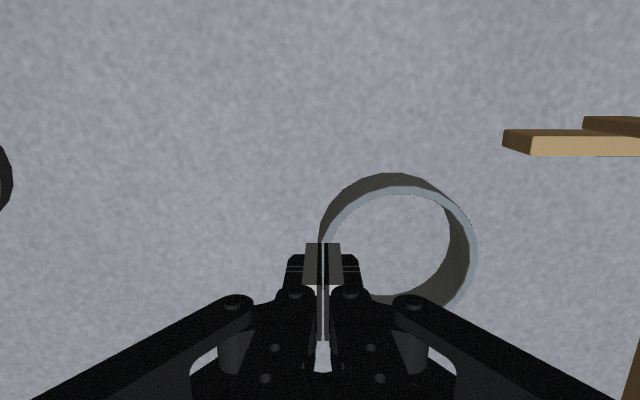

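Call:
{"api": "servo_tool", "payload": {
  "steps": [
    [30,0,0,0,0,0,0],
    [60,0,0,0,0,0,0],
    [82,0,0,0,0,0,0],
    [93,0,0,0,0,0,0],
    [93,0,0,0,0,0,0],
    [93,0,0,0,0,0,25],
    [93,0,0,0,0,0,25],
    [93,0,0,0,0,0,25],
    [93,0,0,0,0,0,25],
    [93,0,30,0,0,0,25]
  ]
}}

```text
t: 16.92
eef_pos: [608.9, 170.7, 17.3]
tool_rot: [-91.0, -0.2, -90.8]
contact_force: [-0.9, 0.4, -1.0]
opening: 0.292
```

Call:
{"api": "servo_tool", "payload": {
  "steps": [
    [0,0,40,0,0,0,40],
    [-20,-30,55,0,0,0,40],
    [-50,-65,55,0,0,0,40],
    [-75,-100,55,0,0,0,40],
    [-95,-138,55,0,0,0,40],
    [-115,-175,55,0,0,0,40],
    [-135,-212,55,0,0,0,40],
    [-155,-249,55,0,0,0,40],
    [-175,-286,55,0,0,0,40],
    [-190,-323,55,0,0,0,40]
  ]
}}

```text
t: 17.75
eef_pos: [419.7, -146.8, 72.3]
tool_rot: [-91.0, -0.3, -90.8]
contact_force: [1.9, -0.3, 0.6]
opening: 0.466
```

Run:
```python
from fit import *
s=telemetry.sense(); print(s["eef_pos"],s["tool_rot"],s["opening"],s["contact_force"],s["t"])
im=eyes.get_image("scene"); cv2.imwrite("pics/s17.png",cv2.resize(im[100:350,180:480],None,fx=2.4,fy=2.4,interpolation=cv2.INTER_CUBIC)[:,:,::-1])
```

```text
[ 419.69039089 -146.84231968   72.33573719] [-90.98652822  -0.26078332 -90.78643775] 0.4660651762411264 [ 1.85633221 -0.29763833  0.58787269] 17.75
```

View pics/s17.png

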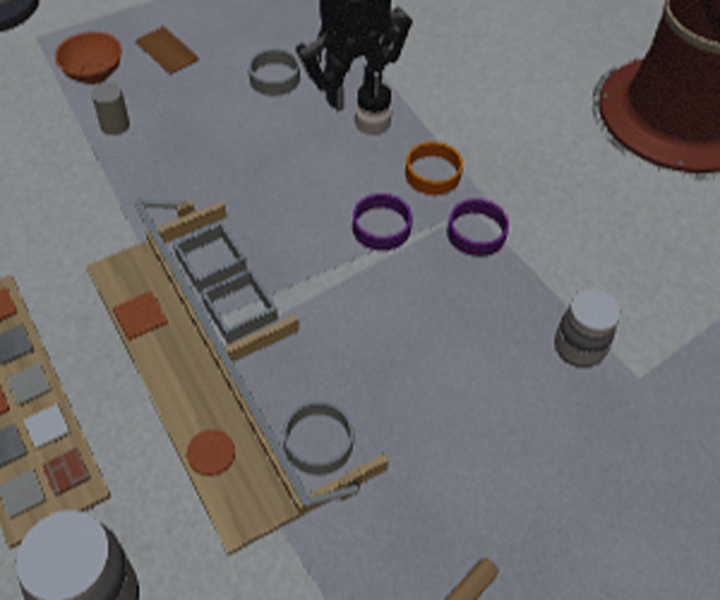

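Call:
{"api": "servo_tool", "payload": {
  "steps": [
    [-4,-37,0,0,-0.5,0,40],
    [-8,-74,0,0,-1,0,40],
    [-12,-111,0,0,-1,0,40],
    [-16,-148,-8,0,-1,0,40],
    [-19,-182,-15,0,-1,0,40],
    [-19,-182,-18,0,-1,0,40],
    [-19,-182,-18,0,-1,0,40],
    [-19,-182,-18,0,-1,0,40]
  ]
}}

```text
t: 18.47
eef_pos: [398.2, -334.4, 54.1]
tool_rot: [-90.1, -0.5, -91.2]
contact_force: [0.2, -0.5, -0.7]
opening: 0.469
```

```bash
python3 wf.py round_a 432.5,-329 w18
```

```text
0.58 4441 [ 433.4 -327.9] 0.153
[ 398.8 -334.1   54.7] [-90.1  -0.5 -91.1] 0.4638584896035187 [ 0.2  1.  -0.8] 18.5667
```

View pics/w18.png

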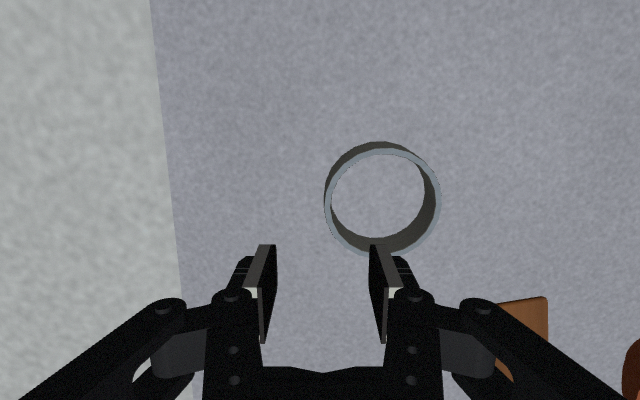

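Call:
{"api": "servo_tool", "payload": {
  "steps": [
    [2,6,-25,0,0,0,40],
    [2,6,-50,0,0,0,40],
    [2,6,-61,0,0,0,40],
    [2,6,-61,0,0,0,40],
    [2,6,-61,0,0,0,0],
    [2,6,-61,0,0,0,0],
    [2,6,-61,0,0,0,0],
    [2,6,-61,0,0,0,0],
    [2,6,-61,0,0,0,0]
  ]
}}

```text
t: 19.32
eef_pos: [402.0, -329.3, -4.3]
tool_rot: [-89.9, -0.7, -91.1]
contact_force: [-0.1, 1.7, 6.2]
opening: -0.002
```

```bash
python3 wf.py round_a 432.5,-329 w19
```

```text
[ 402.  -329.3   -4.3] [-89.9  -0.6 -91.1] -0.0008168986530590738 [-0.4  1.4  5.8] 19.4167
```

View pics/w19.png

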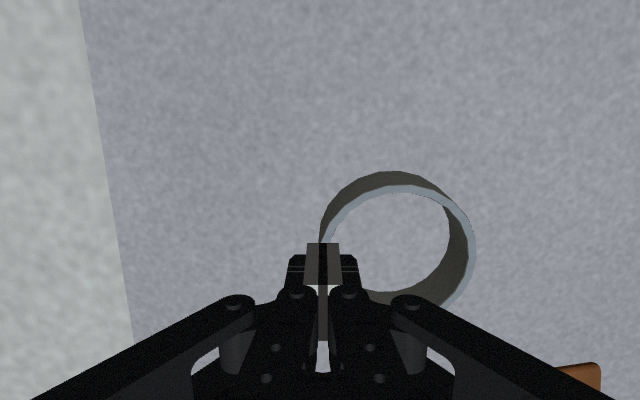

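Call:
{"api": "servo_tool", "payload": {
  "steps": [
    [0,0,15,0,0,0,0],
    [0,0,25,0,0,0,40],
    [0,0,25,0,0,0,40],
    [0,0,25,0,0,0,40],
    [0,0,25,0,0,0,40],
    [0,0,10,0,0,0,40],
    [0,0,-6,0,0,0,40],
    [0,0,-12,0,0,0,40],
    [0,0,-12,0,0,0,40],
    [0,0,-12,0,0,0,40]
  ]
}}

```text
t: 20.25
eef_pos: [401.4, -328.8, -17.1]
tool_rot: [-90.0, -0.6, -91.1]
contact_force: [-0.0, 0.5, 0.4]
opening: 0.465
```

Call:
{"api": "servo_tool", "payload": {
  "steps": [
    [0,0,0,0,0,0,0],
    [0,0,0,0,0,0,0],
    [0,0,0,0,0,0,0],
    [0,0,0,0,0,0,0],
    [0,0,0,0,0,0,0]
  ]
}}

```text
t: 20.67
eef_pos: [401.9, -329.3, -16.2]
tool_rot: [-90.0, -0.6, -91.1]
contact_force: [-1.2, 0.5, 2.9]
opening: 0.036
```

```bash
python3 wf.py round_a 432.5,-329 w20
```

```text
0.58 7339 [ 433.8 -328.4] 0.441
[ 401.9 -329.3  -16.2] [-90.   -0.6 -91.1] 0.031442750415678594 [-0.5  0.8  4.3] 20.7667
```

View pics/w20.png

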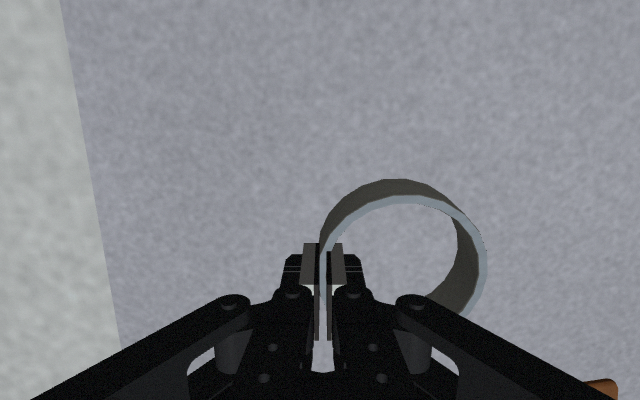

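Call:
{"api": "servo_tool", "payload": {
  "steps": [
    [30,10,0,0,0,0,0],
    [58,30,0,0,0,0,0],
    [85,55,0,0,0,0,0],
    [110,80,0,0,0,0,0],
    [120,113,0,0,0,0,0],
    [120,148,0,0,0,0,0],
    [120,183,0,0,0,0,0],
    [120,218,0,0,0,0,0],
    [120,253,0,0,0,0,0],
    [120,288,0,0,0,0,0]
  ]
}}

```text
t: 21.6
eef_pos: [521.8, -39.9, -16.1]
tool_rot: [-89.9, -0.7, -91.1]
contact_force: [-0.4, -0.3, -0.4]
opening: 0.033
```

Call:
{"api": "servo_tool", "payload": {
  "steps": [
    [0,35,0,0,0,0.4,0],
    [0,70,0,0,0,0.4,0],
    [0,105,0,0,0,0.4,0],
    [0,125,0,0,0,0.4,0],
    [0,132,0,0,0,0.4,0],
    [0,132,0,0,0,0.4,0]
  ]
}}

```text
t: 22.1
eef_pos: [521.7, 93.6, -16.1]
tool_rot: [-89.9, -0.6, -90.6]
contact_force: [-0.0, 0.4, 0.7]
opening: 0.035
```

```bash
python3 wf.py round_a 555,91 w21
```

```text
0.93 8592 [555.  91.] 1.0
0.79 7376 [553.5  94.8] 0.441
[521.9  91.8 -16.1] [-89.9  -0.6 -90.7] 0.030272825219791646 [0.3 0.6 0.3] 22.2
```

View pics/w21.png

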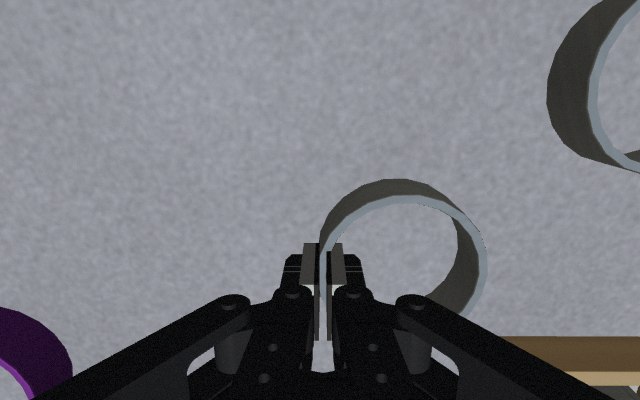

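Call:
{"api": "servo_tool", "payload": {
  "steps": [
    [30,-3,0,0,0,0,0],
    [60,-3,0,0,0,0,0],
    [82,-3,0,0,0,0,0],
    [93,-3,0,0,0,0,0],
    [93,-3,0,0,0,0,0],
    [93,-3,0,0,0,0,25],
    [93,-3,0,0,0,0,25],
    [93,-3,0,0,0,0,25],
    [93,-3,0,0,0,0,25],
    [93,-3,30,0,0,0,25]
  ]
}}

```text
t: 23.03
eef_pos: [608.6, 88.5, 7.4]
tool_rot: [-90.7, -0.7, -90.7]
contact_force: [-1.3, 0.0, -2.0]
opening: 0.291
```

Call:
{"api": "servo_tool", "payload": {
  "steps": [
    [0,0,40,0,0,0,25],
    [-10,0,80,0,0,0,25],
    [-50,0,110,0,0,0,10],
    [-90,0,140,0,0,0,0],
    [-130,0,150,0,0,0,0],
    [-170,0,150,0,0,0,0],
    [-200,0,150,0,0,0,0]
  ]
}}

```text
t: 23.62
eef_pos: [408.7, 88.5, 158.9]
tool_rot: [-90.5, -0.7, -90.7]
contact_force: [-1.3, 0.3, 0.5]
opening: -0.002
```

Run:
```python
from fit import *
np.set_printoptions(precision=1,suppress=True)
s=telemetry.sense(); print(s["eef_pos"],s["tool_rot"],s["opening"],s["contact_force"],s["t"])
for c in("scene","top"):
    im=eyes.get_image(c); P=eyes.camera_params(c)
    for n in("round_a","square_a","sample_round","sample_square","tray","bar_mid"):
        for d in eyes.tip_of(c,n): print(c,n,round(d["score"],2),np.array(d["centre"]))
    o=cv2.resize(im[100:260,220:420] if c=="top" else im[150:330,230:380],None,fx=3.5,fy=3.5,interpolation=cv2.INTER_CUBIC)[:,:,::-1]; cv2.imwrite(f"pics/{c}22.png",o)
```

```text
[408.7  88.5 158.9] [-90.5  -0.7 -90.7] -0.0021861551692814707 [-1.3  0.3  0.5] 23.6167
scene round_a 0.89 [646.1  89.7   1.3]
scene round_a 0.81 [647.3 167.1  -4.7]
scene round_a 0.61 [446.4 -31.4   1.2]
scene round_a 0.59 [355.5  28.9  -0.6]
scene round_a 0.52 [347.7 -72.5  -2.4]
scene square_a 0.92 [649.6 -11.2   1.2]
scene square_a 0.62 [645.  -91.4  -2.5]
scene square_a 0.35 [647.1  41.    1.6]
scene sample_round 0.83 [746.4 132.1  11.6]
scene sample_square 0.72 [744.1 -53.2  14.2]
scene tray 0.89 [647.9  39.7  -3.6]
scene bar_mid 0.57 [699.6  40.4  61.7]
top round_a 0.73 [341.2 -73.3  -2.3]
top round_a 0.65 [352.1  30.9  -1.8]
top round_a 0.63 [450.3 -35.    2.5]
top round_a 0.55 [650.2 165.4   1.3]
top round_a 0.44 [649.6  82.3   0.4]
top square_a 0.6 [644.3 -88.7  -2.9]
top square_a 0.52 [647.2  -7.1  -2.2]
top square_a 0.31 [668.1 378.   -0.3]
top square_a 0.29 [749.7 132.1   8.2]
top sample_round 0.64 [748.8 134.4  11.8]
top sample_square 0.56 [748.3 -49.5  11.4]
top tray 0.92 [645.5  41.4   0.3]
top tray 0.34 [645.6 -10.    0.3]
top tray 0.22 [ 653.6 -352.    -1.1]
top bar_mid 0.57 [697.4  41.4  61.6]
top bar_mid 0.44 [647.6  83.9   1.8]
```

View pics/scene22.png

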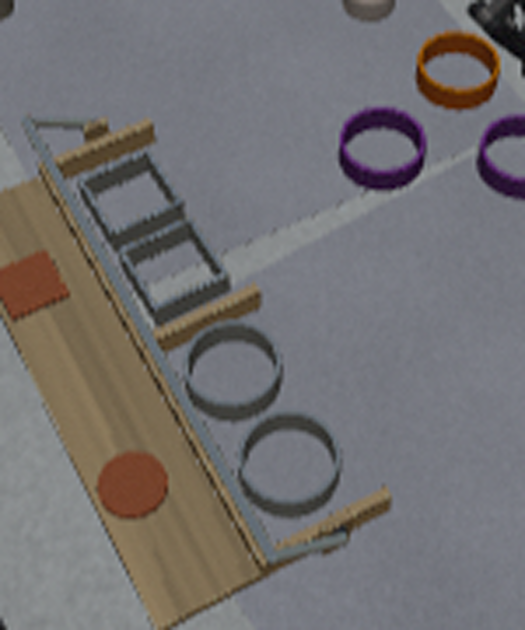

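View pics/top22.png

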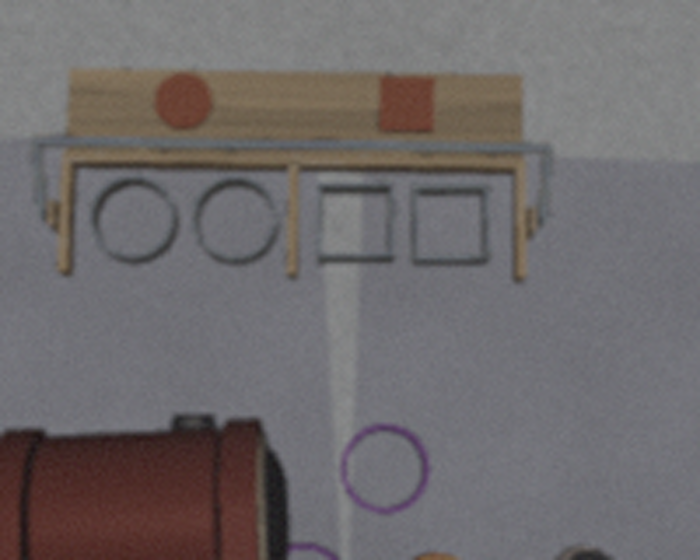

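Call:
{"api": "servo_tool", "payload": {
  "steps": [
    [40,-8,-5,0,0,0,0],
    [80,-16,-10,0,0,0,0],
    [120,-24,-20,0,0,0,0],
    [160,-32,-30,0,0,0,0],
    [200,-40,-40,0,0,0,0],
    [240,-48,-49,0,0,0,0],
    [280,-48,-49,0,0,0,0],
    [320,-48,-49,0,0,0,0],
    [320,-48,-49,0,0,0,0],
    [320,-48,-49,0,0,0,0]
  ]
}}

```text
t: 25.15
eef_pos: [731.0, 40.1, 105.2]
tool_rot: [-90.9, -0.7, -90.7]
contact_force: [-0.3, -0.7, 0.4]
opening: -0.002
```

Call:
{"api": "servo_tool", "payload": {
  "steps": [
    [0,0,-40,0,0,0,0],
    [0,0,-75,0,0,0,0],
    [0,0,-95,0,0,0,0],
    [0,0,-95,0,0,0,0],
    [0,0,-95,0,0,0,0]
  ]
}}

```text
t: 25.57
eef_pos: [729.1, 40.4, 9.2]
tool_rot: [-91.1, -0.7, -90.7]
contact_force: [0.8, 0.0, 0.0]
opening: 0.0
```

Run:
```python
from fit import *
np.set_printoptions(precision=1,suppress=True)
s=telemetry.sense(); print(s["eef_pos"],s["tool_rot"],s["opening"],s["contact_force"],s["t"])
im=eyes.get_image("wrist"); cv2.imwrite("pics/w23.png",im[:,:,::-1])
im=eyes.get_image("scene"); cv2.imwrite("pics/s23.png",np.clip(1.6*cv2.resize(im[150:330,200:380],None,fx=3.3,fy=3.3,interpolation=cv2.INTER_CUBIC)[:,:,::-1].astype(float),0,255))
```

```text
[729.1  40.4   9.2] [-91.1  -0.7 -90.7] 0.0004713203976423229 [0.8 0.  0. ] 25.5667[ WARN:0@1.657] global loadsave.cpp:1063 imwrite_ Unsupported depth image for selected encoder is fallbacked to CV_8U.
```

View pics/w23.png

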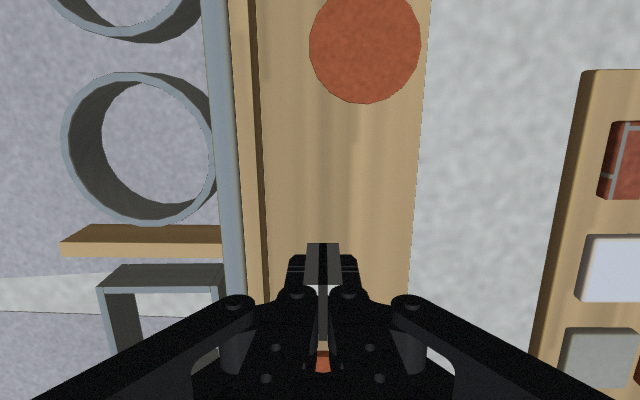

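View pics/s23.png

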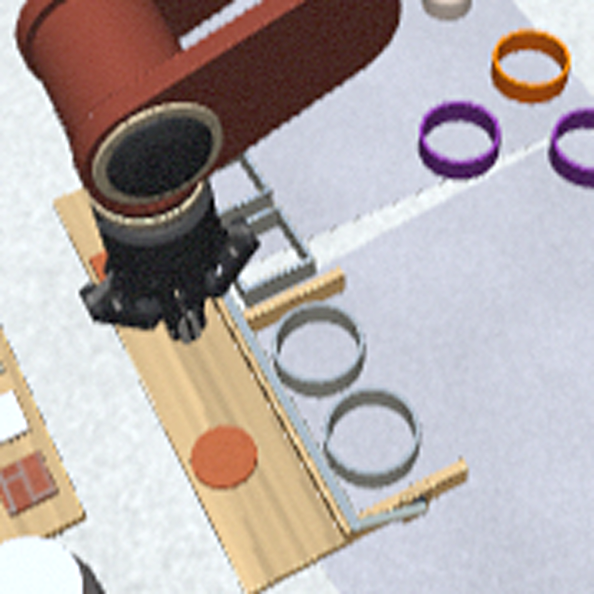

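Call:
{"api": "servo_tool", "payload": {
  "steps": [
    [3,0,5,0,0,7,0],
    [3,0,11,0,0,14,0],
    [3,0,11,0,0,21,0],
    [3,0,11,0,0,28,0],
    [3,0,11,0,0,35,0],
    [3,0,11,0,0,42,0],
    [3,0,11,0,0,49,0],
    [3,0,11,0,0,56,0],
    [3,0,11,0,0,63,0],
    [3,0,11,0,0,70,0]
  ]
}}

```text
t: 26.5
eef_pos: [737.6, 40.2, 28.8]
tool_rot: [-90.6, -1.0, -20.4]
contact_force: [0.2, 0.2, -0.0]
opening: -0.003
```

Call:
{"api": "servo_tool", "payload": {
  "steps": [
    [0,0,0,0,0,7,0],
    [0,0,0,0,0,14,0],
    [0,0,0,0,0,20,0],
    [0,0,0,0,0,20,0]
  ]
}}

```text
t: 26.83
eef_pos: [739.8, 40.1, 33.0]
tool_rot: [-90.6, -1.3, -0.3]
contact_force: [0.4, -0.2, -0.0]
opening: -0.0
```

Run:
```python
from fit import *
np.set_printoptions(precision=1,suppress=True)
s=telemetry.sense(); print(s["eef_pos"],s["tool_rot"],s["joint_pos"],s["contact_force"],s["t"])
im=eyes.get_image("wrist"); cv2.imwrite("pics/w24.png",im[:,:,::-1])
im=eyes.get_image("scene"); cv2.imwrite("pics/s24.png",np.clip(1.6*cv2.resize(im[150:330,200:380],None,fx=3.3,fy=3.3,interpolation=cv2.INTER_CUBIC)[:,:,::-1].astype(float),0,255).astype(np.uint8))
```

```text
[739.8  40.1  33. ] [-90.6  -1.3  -0.3] [ -2.4  25.1  83.2  -0.6  70.3 -91.9] [ 0.4 -0.2 -0. ] 26.8333
```

View pics/w24.png

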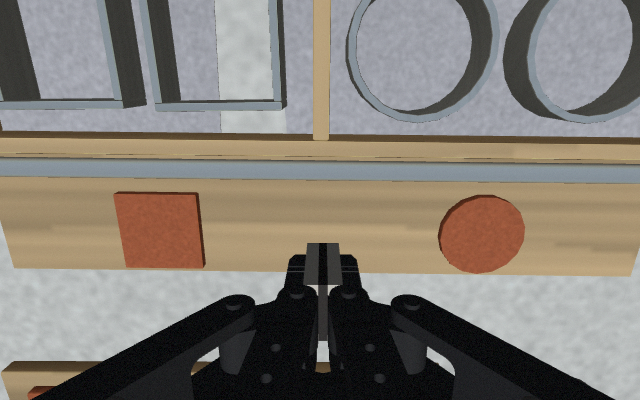

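View pics/s24.png

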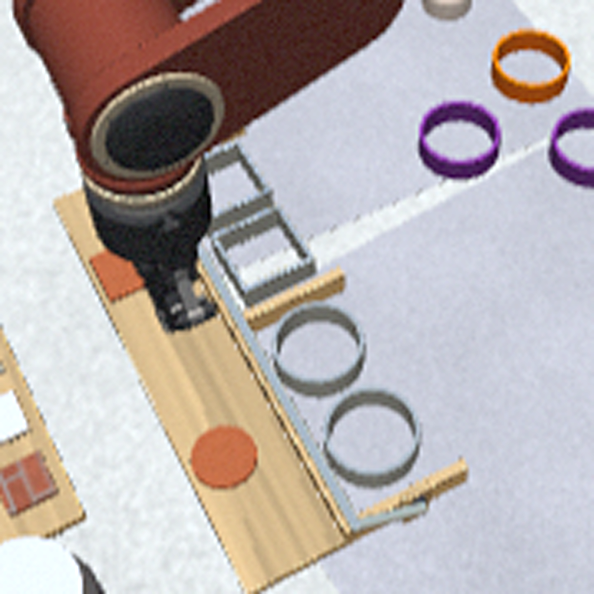

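Call:
{"api": "servo_tool", "payload": {
  "steps": [
    [-12,0,-13,0,0,0,0],
    [-20,0,-13,0,0,0,0],
    [-31,0,-8,0,0,0,0],
    [-40,0,1,0,0,0,0],
    [-48,0,6,0,0,0,0],
    [-55,0,10,0,0,0,0],
    [-55,0,10,0,0,0,0]
  ]
}}

```text
t: 27.52
eef_pos: [684.3, 40.2, 44.0]
tool_rot: [-90.6, -1.4, -0.5]
contact_force: [2.2, -0.3, 1.5]
opening: -0.003
```

Run:
```python
from fit import *
np.set_printoptions(precision=1,suppress=True)
s=telemetry.sense(); print(s["eef_pos"],s["tool_rot"],s["joint_pos"],s["contact_force"],s["t"])
im=eyes.get_image("wrist"); cv2.imwrite("pics/w25.png",im[:,:,::-1])
im=eyes.get_image("scene"); cv2.imwrite("pics/s25.png",np.clip(1.6*cv2.resize(im[150:330,200:380],None,fx=3.3,fy=3.3,interpolation=cv2.INTER_CUBIC)[:,:,::-1].astype(float),0,255).astype(np.uint8))
for d in eyes.tip_of("scene","bar_mid"): print(d["score"],d["centre"])
```

```text
[684.3  40.2  44. ] [-90.6  -1.4  -0.5] [ -2.6  17.7  91.5  -0.6  69.3 -91.8] [ 2.2 -0.3  1.5] 27.5167
0.66 [669.2, 42.9, 85.1]
```

View pics/w25.png

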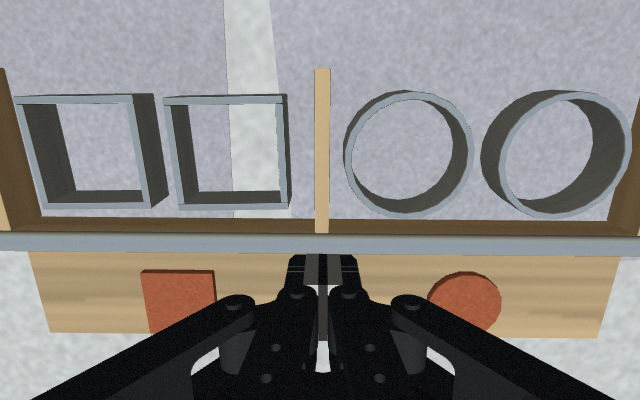

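View pics/s25.png

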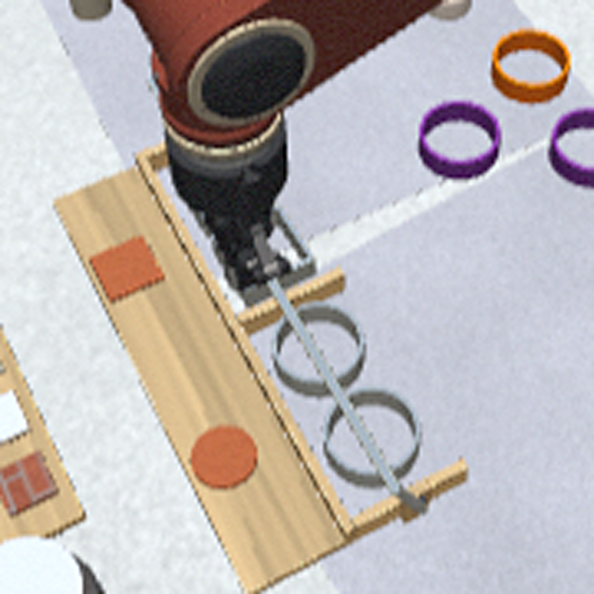

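Call:
{"api": "servo_tool", "payload": {
  "steps": [
    [-10,0,2,0,0,0,0],
    [-20,0,4,0,0,0,0],
    [-30,0,3,0,0,0,0],
    [-39,0,1,0,0,0,0],
    [-47,0,-2,0,0,0,0],
    [-54,0,-4,0,0,0,0],
    [-60,0,-8,0,0,0,0],
    [-65,0,-11,0,0,0,0],
    [-65,0,-11,0,0,0,0]
  ]
}}

```text
t: 28.42
eef_pos: [617.3, 40.0, 28.8]
tool_rot: [-90.6, -1.1, -0.5]
contact_force: [2.3, -1.2, -0.5]
opening: 0.002
```

Run:
```python
from fit import *
np.set_printoptions(precision=1,suppress=True)
s=telemetry.sense(); print(s["eef_pos"],s["tool_rot"],s["contact_force"],s["t"])
im=eyes.get_image("scene"); cv2.imwrite("pics/s26.png",np.clip(1.6*cv2.resize(im[150:330,200:380],None,fx=3.3,fy=3.3,interpolation=cv2.INTER_CUBIC)[:,:,::-1].astype(float),0,255).astype(np.uint8))
for d in eyes.tip_of("scene","bar_mid"): print(d["score"],d["centre"])
```

```text
[617.3  40.   28.8] [-90.6  -1.1  -0.5] [ 2.3 -1.2 -0.5] 28.4167
0.86 [603.3, 39.0, 66.8]
0.51 [352.1, 213.2, 2.2]
```

View pics/s26.png

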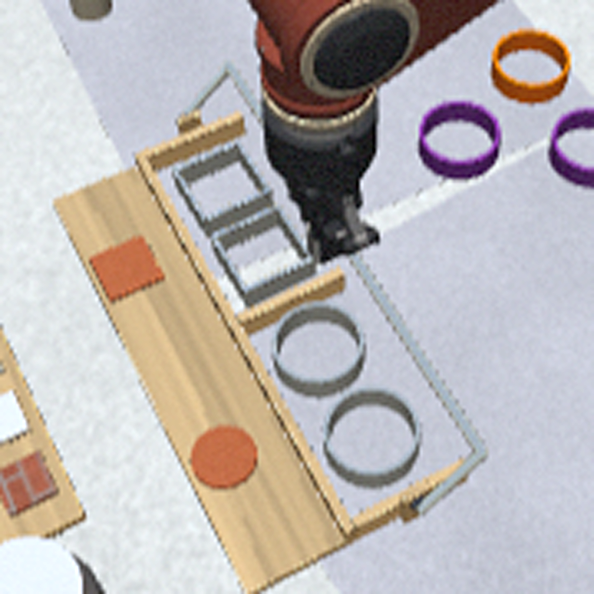

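Call:
{"api": "servo_tool", "payload": {
  "steps": [
    [10,0,15,0,0,0,0],
    [12,0,45,0,0,0,0],
    [12,0,62,0,0,0,0],
    [-8,0,62,0,0,0,0],
    [-18,0,60,0,0,0,0],
    [-19,0,40,0,0,0,0],
    [-20,0,20,0,0,0,0],
    [-24,0,5,0,0,0,0],
    [-27,0,-5,0,0,0,0],
    [-27,0,-5,0,0,0,0]
  ]
}}

```text
t: 29.35
eef_pos: [588.6, 40.1, 22.4]
tool_rot: [-90.6, -0.8, -0.5]
contact_force: [-0.4, 0.1, -1.1]
opening: 0.004
```

Run:
```python
from fit import *
np.set_printoptions(precision=1,suppress=True)
s=telemetry.sense(); print(s["eef_pos"],s["tool_rot"],s["contact_force"],s["t"])
im=eyes.get_image("scene"); cv2.imwrite("pics/s27.png",np.clip(1.6*cv2.resize(im[150:330,200:380],None,fx=3.3,fy=3.3,interpolation=cv2.INTER_CUBIC)[:,:,::-1].astype(float),0,255).astype(np.uint8))
for d in eyes.tip_of("scene","bar_mid"): print(d["score"],d["centre"])
```

```text
[588.6  40.1  22.4] [-90.6  -0.8  -0.5] [-0.4  0.1 -1.1] 29.35
```

View pics/s27.png

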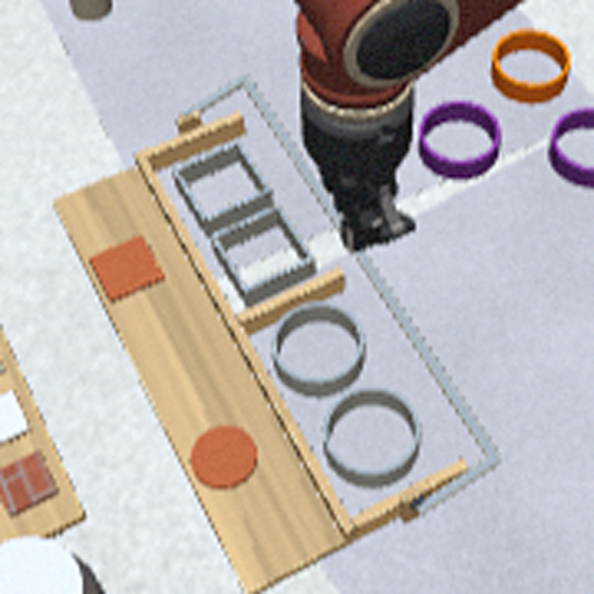

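Call:
{"api": "servo_tool", "payload": {
  "steps": [
    [0,0,-8,0,0,0,0],
    [-1,0,-16,0,0,0,0],
    [-1,0,-23,0,0,0,0],
    [-1,0,-28,0,0,0,0],
    [-1,0,-30,0,0,0,0],
    [-1,0,-30,0,0,0,0]
  ]
}}

```text
t: 29.95
eef_pos: [589.8, 40.0, -5.5]
tool_rot: [-90.6, -1.0, -0.5]
contact_force: [0.1, 0.1, -0.3]
opening: 0.001
```

Run:
```python
from fit import *
np.set_printoptions(precision=1,suppress=True)
s=telemetry.sense(); print(s["eef_pos"],s["tool_rot"],s["contact_force"],s["t"])
im=eyes.get_image("scene"); cv2.imwrite("pics/s28.png",np.clip(1.6*cv2.resize(im[150:330,200:380],None,fx=3.3,fy=3.3,interpolation=cv2.INTER_CUBIC)[:,:,::-1].astype(float),0,255).astype(np.uint8))
for d in eyes.tip_of("scene","bar_mid"): print(d["score"],d["centre"])
```

```text
[589.8  40.   -5.5] [-90.6  -1.   -0.5] [ 0.1  0.1 -0.3] 29.95
0.59 [590.4, 39.5, 19.2]
```

View pics/s28.png

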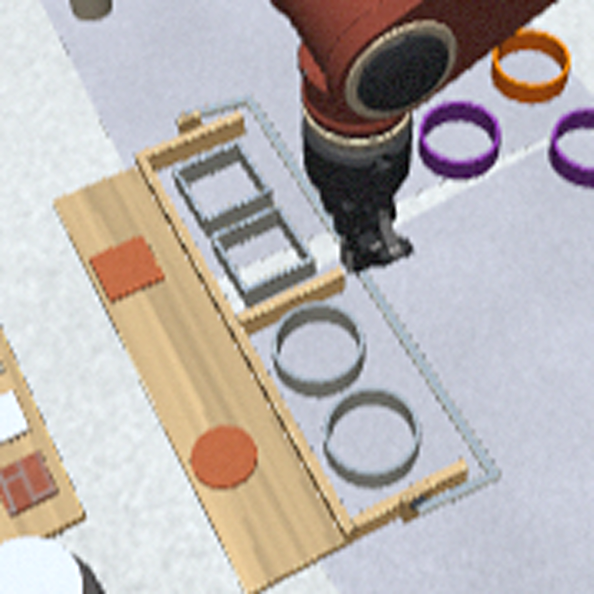

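Call:
{"api": "servo_tool", "payload": {
  "steps": [
    [0,0,-3,0,0,0,0],
    [0,0,-5,0,0,0,0],
    [0,0,-5,0,0,0,0]
  ]
}}

```text
t: 30.3
eef_pos: [591.0, 39.9, -6.4]
tool_rot: [-90.6, -1.1, -0.5]
contact_force: [-7.7, 0.0, 18.6]
opening: -0.008
```

Call:
{"api": "servo_tool", "payload": {
  "steps": [
    [0,0,15,0,0,0,0],
    [0,0,50,0,0,0,0],
    [0,0,90,0,0,0,0],
    [-40,0,130,0,0,0,0],
    [-80,0,150,0,0,0,0],
    [-120,0,160,0,0,0,0],
    [-160,0,160,0,0,0,0],
    [-180,0,160,0,0,0,0]
  ]
}}

```text
t: 30.97
eef_pos: [409.7, 40.0, 155.0]
tool_rot: [-90.6, -1.2, -0.5]
contact_force: [0.2, -1.0, 0.8]
opening: -0.004
```

Run:
```python
from fit import *
np.set_printoptions(precision=1,suppress=True)
s=telemetry.sense(); print(s["eef_pos"],s["contact_force"],s["t"])
for c in("scene","top"):
    im=eyes.get_image(c)
    for n in("round_a","square_a","bar_mid"):
        for d in eyes.tip_of(c,n)[:4]: print(c,n,round(d["score"],2),np.array(d["centre"]))
    cv2.imwrite(f"pics/{c}30.png",np.clip(1.5*cv2.resize(im[130:330,200:420] if c=="scene" else im[100:300,120:520],None,fx=2.9 if c=="scene" else 2,fy=2.9 if c=="scene" else 2,interpolation=cv2.INTER_CUBIC)[:,:,::-1].astype(float),0,255).astype(np.uint8))
# predicted crossbar pixels for theta
P=eyes.camera_params("scene")
for th in(2.7,2.88,3.0):
    f=th+np.radians(18.4); 
    for y in(-195,195):
        x=60*np.cos(f); z=30+60*np.sin(f); print(th,y,(proj(P,np.array([[646.7+x+.0122*y,40+y-.0122*x,z]]))[0]-[200,130])*2.9)
```

```text
[409.7  40.  155. ] [ 0.2 -1.   0.8] 30.9667
scene round_a 0.87 [448.4 -29.9  -0.7]
scene round_a 0.75 [649.   89.9   1.1]
scene round_a 0.7 [345.  -70.9  -2.6]
scene round_a 0.58 [643.2 164.4  -3.7]
scene square_a 0.76 [646.5 -10.8   1.5]
scene square_a 0.75 [646.6 -90.9  -1.1]
scene bar_mid 0.8 [588.4  40.   19.5]
scene bar_mid 0.67 [ 647.4 -460.4    1.3]
top round_a 0.66 [449.3 -31.5   4.2]
top round_a 0.5 [645.2  87.1  -0.2]
top round_a 0.48 [649.6 166.7   0.7]
top square_a 0.72 [644.2  -6.4  -2.9]
top square_a 0.49 [643.6 -86.7  -2. ]
top bar_mid 0.84 [587.7  41.   17.1]
2.7 -195 [216.4 136.7]
2.7 195 [430.3 460.4]
2.88 -195 [217.6 143.8]
2.88 195 [429.7 466.1]
3.0 -195 [217.5 148.9]
3.0 195 [428.2 470.4]
```

View pics/scene30.png

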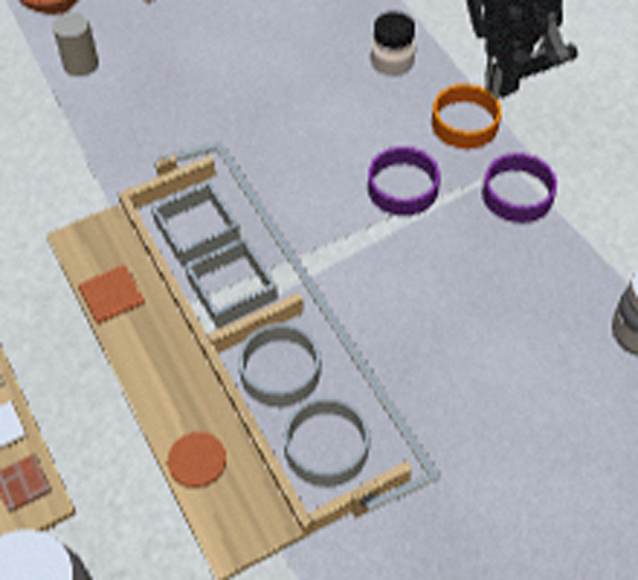

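View pics/top30.png

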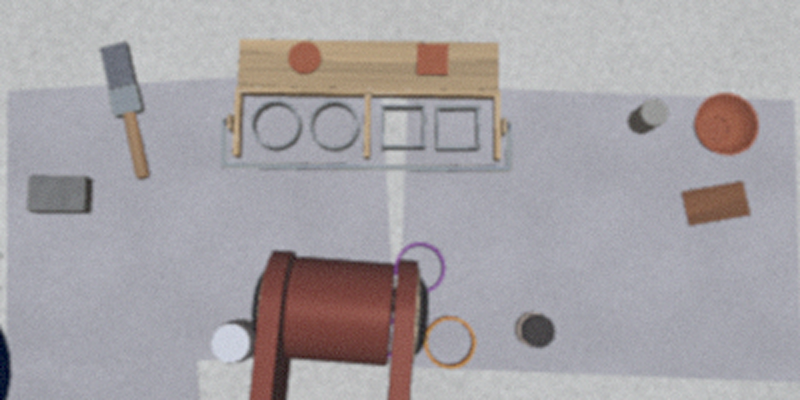

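```bash
python3 -c "
from rig import robot; print(robot.sign_off())"
```

```text
the job is handed in; nothing more can be done
None
```

I slid all four cutters into their bays and pressed the bar down to its stop. I then moved the arm clear and handed the job in at about 31 s of the 72 s.

**How it was done:** The two square cutters went into the right bay and the two round ones into the left. I pinched each by the wall on the robot's side, slid it in front of the decoys and pushed it straight in. I then swung the bar over from behind with closed fingers and pressed it down from above.

**Last checks:**

| Item | Estimated position (mm) | Compared with |
|---|---|---|
| Round cutters | x about 643–650, y about 88 and 166 | bay centre about (648, 132) |
| Square cutters | x about 644–647, y about -9 and -89 | bay centre about (646, -52) |
| Bar crossbar | x about 588, height 17–19.5 | 19 at the stop; 18.6 N resistance when pressed |

- **Bystanders and decoys:** by eye, those in view in the last pictures look undisturbed. I did not measure them again.

**What disagreed:**
- **Finger height:** the fingertips are about 30 mm higher than the reported tool position suggests. Because of this, one early grasp on a square cutter and one on a round cutter missed and were redone lower.
- **Starting bar position:** the bar started about 0.2 rad forward of lying fully back, which did not matter.

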